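# Finish a blade change: hub nut, cover, old blades away

### The job

Finish the blade change on the cutter hub. With the T-bar socket extension turn the nut at the bottom of the housing's deep bore clockwise until it is hard up against its stop, stand the extension back in its sleeve, then lay the round cover plate in the pocket over the bore and press it down until it sits level and flush with the housing. Put every worn blade that lies on the table into the blade box and then ease its spring flap fully shut by its bar; do not let it drop and slam.

Things in the scene. Friction and masses are not known exactly. Their poses are not given: they have to be found in the camera images.
- hub_housing: fixed aluminium block, 130 x 130 x 90 mm high (foot 142 mm square), upright; origin under its centre. A bore 58 mm wide runs down its vertical centre line to a floor 12 mm above the table; at the top the bore opens into a round pocket 90 mm wide and 13 mm deep.
- housing_top (a point): point on the bore's axis, level with the housing's top face (90 mm above the table)
- nut_top (a point): centre of the top of the square steel nut standing on the bore's floor: 26 mm across flats, 18 mm high (top 30 mm above the table), upper 6 mm tapered; its x and y axes point square to the nut's faces and turn with it, z up
- hub_nut (a joint): angle of the nut, rad: grows clockwise seen from above, hard stop (tight) at 2.0; starts between 0 and 0.5; stiff, 0.12 N m, and stays where it is left
- hub_seal (a joint): how far the friction-held seal ring (60 mm inside, 80 mm outside) in the pocket has been pressed down, m: 0 at the start (ring's top 3 mm below the housing's top face, so that the plate on it stands 5 mm proud), 0.005 fully down (plate flush); takes about 8 N and stays down
- stand: fixed upright round steel sleeve, 62 mm outside, 54 mm inside, 60 mm high, open at the top, inner floor 6 mm above the table; origin under its centre. Holds the socket extension
- socket_tool: loose steel socket extension, 145 mm long, 0.3 kg, upright in the sleeve; origin at its lower end, z up along its 14 mm shaft. Lower end: square socket 28.5 mm inside, 14 deep, 36.5 outside, square to the tool's x and y: fits the nut when their axes are parallel (any quarter turn); seated, its end is 16 mm above the table. Top: T bar 84 x 18 x 18 mm along the tool's x
- tool_bar (a point): centre of the tool's T bar, 136 mm above the tool's origin, the place to grip it (across the tool's y axis, 18 mm)
- cover_plate: loose round steel plate, 84 mm wide, 8 mm thick, 0.22 kg, bottom edge chamfered, lying flat on the table; origin at the centre of its underside. On its top an upright grip rib 46 mm long (along the plate's x axis), 12 mm thick, its top 31 mm above the origin. Fits the housing's 90 mm pocket
- blade_box: fixed open grey box, outside 98 (its x) x 230 (its y) x 70 mm high, walls and floor 4 mm, inside 90 x 222 mm; origin under its centre. Its flap is hinged along the far (+x) long rim
- box_in (a point): centre of the box's inner floor, axes as the box
- flap_hinge (a point): middle of the flap's hinge axis, 70 mm above the table; the axis runs along the box's y
- flap_bar (a point): middle of the round bar (10 mm thick, 80 mm long, parallel to the hinge) that stands 36 mm out from the flap's free edge; 136 mm from the hinge axis, 2 mm above the flap's underside; grip it across the bar, from above; it may turn between the fingers
- flap (a joint): flap angle, rad: 0 shut and level, 1.57 upright, 1.95 leaning back on its stop. Leaning back it stays open; once it is pulled past upright, its weight and a torsion spring (about 0.2 N m in all, up to 2 N at the bar) drive it shut
- blade_0: loose worn steel blade, about 22 x 190 x 9 mm (long along its y axis), lying flat on the table; origin at the centre of its underside; may be absent
- blade_1: loose worn steel blade, about 22 x 200 x 9 mm (long along its y axis), lying flat on the table; origin at the centre of its underside; may be absent
- blade_2: loose worn steel blade, about 22 x 190 x 9 mm (long along its y axis), lying flat on the table; origin at the centre of its underside; may be absent
There are look-alikes about, which are no part of the job. What is shaped like the cover_plate but orange is not meant.

How it is judged:
By the outcome, as a careful person would: the job done as asked, in the order asked, and still so for the second after the job is handed in, with the robot touching nothing.
Of blade_0, blade_1, blade_2 only 1 to 3 are there at a start; the rules pass over those that are not, and their reading is None.
At some moment in a run one of blade_0, blade_1 may be knocked a few centimetres aside while the robot is not near it.
It also fails if it takes over 210 s, if anything falls off the work surface, if the arm or the gripper's body presses on something with over 40 N, if the wrist force passes 120 N, or if a joint passes its speed limit or range.

### The arm

A 6-joint arm with a two-finger parallel gripper is mounted at the origin on a cart in front of the work surface, level with it; the furniture and walls round the work are solid. World frame = base frame: x ahead of the robot, y to its left, z up, the work surface at z = 0. Lengths are in mm, angles in rad, forces in N, time in s.
With the tool pointing down it reaches from about 275 to 825 mm from the base axis. Payload 4.9 kg.
Tool frame: the origin (TCP) lies at the centre of the arm's flange, where the gripper is bolted on; the fingertips stand 173 mm ahead of it and the grasp point (between the pads) lies 155 mm ahead of it; z points along the fingers, x is the direction in which the jaws open and shut, and the axes are right-handed (so a half turn about z gives the same grasp; the last joint's range is limited). The gripper opens to 85 mm and grips with 20 to 120 N. Pads are 22 mm wide; open, the fingers measure 114 mm over their backs; the gripper's body (76 mm by 85 mm) begins 54 mm behind the grasp point. The pads swing forward as they close: fully open they stand 13 mm farther back than shut.
Start: joints at [1.035, 0.326, -0.193, 1.052, 0, 1.437], TCP at [215.088, 506.218, 404.681] pointing down, gripper open.
Joint ranges: [-2.65, 2.65], [-0.97, 1.79], [-1.3, 1.35], [-1.93, 2.1], [-1.47, 1.37], [-3.14, 3.14]. Speed limits (rad/s): [2.57, 2.57, 3.14, 3.14, 3.14, 3.14].

### API

Orientations are given as a unit quaternion [w, x, y, z].
In Python, from bench import env gives the robot as it stands.
- The arm moves only by the tool servo_tool, never from a script. Its argument "steps" is a list of rows, each a list of 7 numbers: the shift along the tool's x, y, z in m, then the turn, a rotation vector about the tool's x, y, z in degrees, then the opening, from -1 (shut) to 1 (fully open). A call has 1 to 20 rows; each row is the pose to reach, as a shift and turn from the pose measured when the call began, along the tool's axes at that moment; what a row does not reach only later rows make up. A row lasts 1/12 s, in which the tool goes at most 41.7 mm and 7.16 degrees, less where a joint would pass 70% of its speed; a pose out of reach is approached as far as the arm can. A call with a gripper value outside its range is refused whole. The fingers move at their own pace and stop on an object; "grip_force" is the grip in N (left out, the last holds). Time passes only in rows, so rows that repeat a pose let the fingers close. It gives the time, the measured TCP pose, the force and the opening at its end, in the units of the state.
- env.observe(): the state, without advancing time (a new reading comes with each control period).
- env.capture(name): name is "side" or "top"; returns the picture (400x640x3 uint8, red, green, blue); there is no depth.
- env.camera_info(name): a dict with "fx", "fy", "cx", "cy" (pixels), "rvec" (rotation vector, rad) and "tvec" (3), from world to camera coordinates, as OpenCV has them. Camera axes: x right, y down, z forward; pixel columns grow to the right and rows downward; lengths in mm; the calibration is good to about 2 mm. A picture is of the moment at which its call begins. camera_info takes no time and is no camera call.
- env.hand_in(): hands the job in, once; it reports no verdict.
The state is a dict: "clock": time; "qpos": joint angles; "dq": joint speeds; "joint_torque": joint torques, N m; "tcp_pos": TCP position; "eef_rot": TCP orientation; "contact_force": force on the tool from outside, world axes, zero at the start; "ft_torque": the same for the moment, N m; "width": opening from 0.0 (shut) to 1.0 (fully open).
Only numpy, scipy, OpenCV 4.12 (cv2) and the standard library are available. Lean on these libraries where they do the work, as an engineer would, in place of code of your own. Each camera call takes 0.05 s, during which the arm holds its last target.

## Working session

There is one attempt and no reset: what is moved stays moved. The work goes in short steps, Python scripts to look and compute and a tool call to move; the robot and the scene stay as the last step left them, time stands still between calls to the robot, and variables do not carry over. Pictures are saved under pics/ and viewed, and the job is handed in when it is done.

Besides the shell and the picture viewer there is one more tool, called after "Emit:" by a JSON object that holds its "fn" and its "kwargs", one argument or row to a line. servo_tool: Moves the arm, as the interface text tells. Its arguments: {"type":"object","properties":{"steps":{"type":"array","items":{"type":"array","items":{"type":"number"}}},"grip_force":{"type":"number"}},"required":["steps"]}

```bash
ls; mkdir -p pics
python3 - <<'E'
from bench import env
import cv2
print(env.observe())
for n in("side","top"):
    im=env.capture(n); cv2.imwrite(f"pics/{n}0.png",im[:,:,::-1]); print(n,env.camera_info(n))
E
```

```text
pics
{'clock': 0.0, 'qpos': array([ 1.03481011e+00,  3.26915749e-01, -1.93595239e-01,  1.05197265e+00,
        3.44004542e-06,  1.43661838e+00]), 'dq': array([-9.71571370e-05,  6.37558682e-04, -5.65578215e-04, -2.14786060e-04,
       -2.51528717e-04,  7.95942113e-04]), 'joint_torque': array([ 1.44202710e-03, -4.43397939e+01,  2.62439024e+01,  1.54961273e-02,
       -1.29510458e-04, -9.70698807e-06]), 'tcp_pos': array([214.92708148, 505.95804947, 403.91257911]), 'eef_rot': array([ 3.65652632e-04,  8.33991081e-01,  5.51777279e-01, -7.60299813e-04]), 'contact_force': array([-0.81659832,  0.54307996,  0.41150083]), 'ft_torque': array([-0.06195957,  0.01153781, -0.01119362]), 'width': 1.005349806752258}
side {'fx': 423.65907627396666, 'fy': 423.65907627396666, 'cx': 319.7653908352401, 'cy': 198.3732988393408, 'rvec': array([ 0.24830217, -2.64440582,  1.53756405]), 'tvec': array([530.97000283, 131.21873197, 957.91796496])}
top {'fx': 507.3639597132722, 'fy': 507.3639597132722, 'cx': 317.188172167138, 'cy': 208.4529840673069, 'rvec': array([ 2.1317046 , -2.14206658,  0.14103404]), 'tvec': array([  75.54097409,  537.43295167, 1349.91296972])}
```

View pics/side0.png

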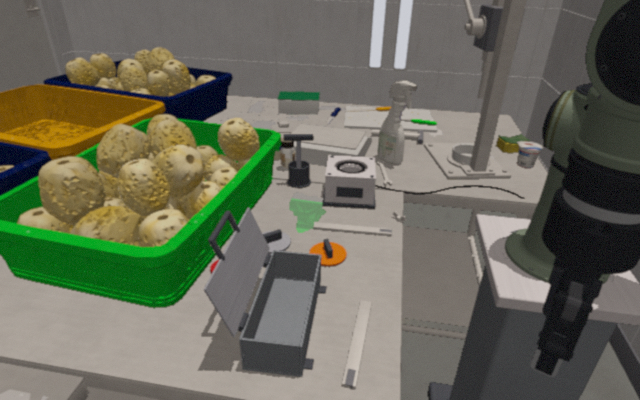

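View pics/top0.png

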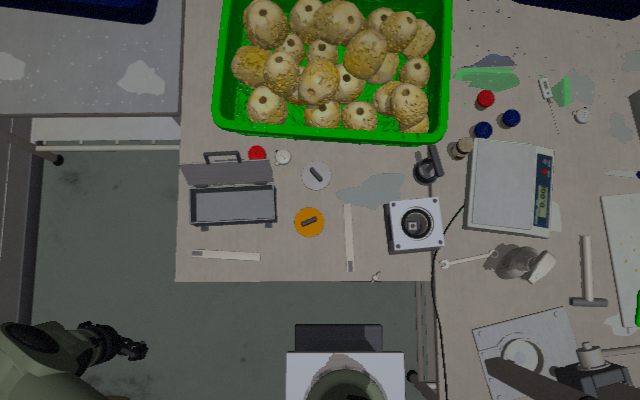

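The side view has the box at about (285,310), the housing at (350,180) and the tool at (298,160). The top view has the box at (232,200), the grey plate at (315,176), the orange decoy at (308,221), the housing at (415,224), the tool at (428,165), and two blades at (226,255) and (348,238). I'll enlarge these next.

```bash
cat > h.py <<'E'
import numpy as np, cv2
from scipy.spatial.transform import Rotation as Rn
from bench import env
def cam(n):
    c=env.camera_info(n); K=np.array([[c['fx'],0,c['cx']],[0,c['fy'],c['cy']],[0,0,1]]); return K,np.array(c['rvec'],float),np.array(c['tvec'],float)
def proj(n,P):
    K,r,t=cam(n); return cv2.projectPoints(np.array(P,float).reshape(-1,1,3),r,t,K,None)[0][:,0]
def ray(n,uv):
    K,r,t=cam(n); R=cv2.Rodrigues(r)[0]; uv=np.atleast_2d(np.array(uv,float))
    d=(np.c_[uv,np.ones(len(uv))]@np.linalg.inv(K).T)@R; return -R.T@t,d
def plane(n,uv,z):
    o,d=ray(n,uv); return o+d*((z-o[2])/d[:,2])[:,None]
def save(n,name,box=None,s=1):
    im=env.capture(n); cv2.imwrite(f"pics/{name}_raw.png",im[:,:,::-1])
    crop(name,box,s); return im
def crop(name,box,s,out=None):
    im=cv2.imread(f"pics/{name}_raw.png")
    if box: x0,y0,x1,y1=box; im=im[y0:y1,x0:x1]
    cv2.imwrite(f"pics/{out or name}.png",cv2.resize(im,None,fx=s,fy=s,interpolation=cv2.INTER_CUBIC))
E
python3 - <<'E'
from h import *
import shutil
for n in("side","top"): shutil.copy(f"pics/{n}0.png",f"pics/{n}0_raw.png")
crop("top0",(175,130,375,280),4,"t0a"); crop("top0",(370,130,470,260),4.5,"t0b")
crop("side0",(190,120,410,390),2.2,"s0a"); crop("side0",(260,120,400,230),5,"s0b")
E
```

```text
(no output)
```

View pics/t0a.png

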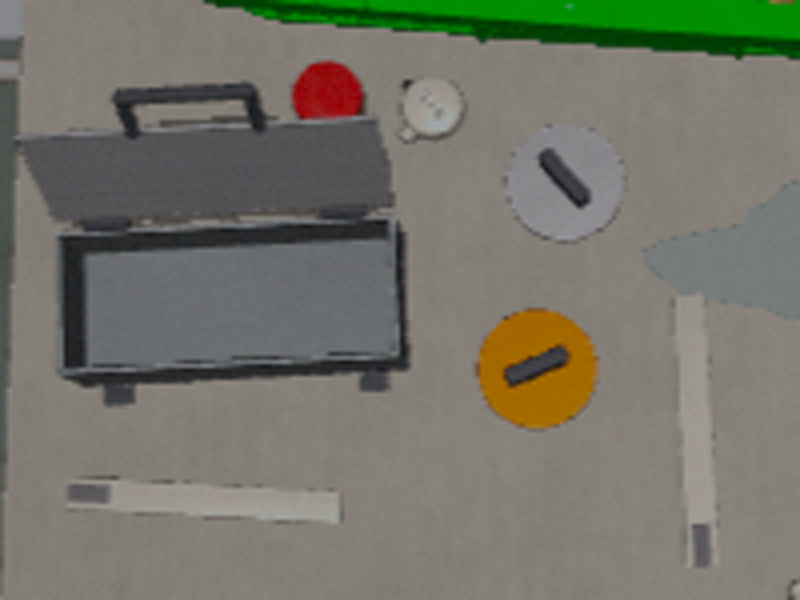

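View pics/t0b.png

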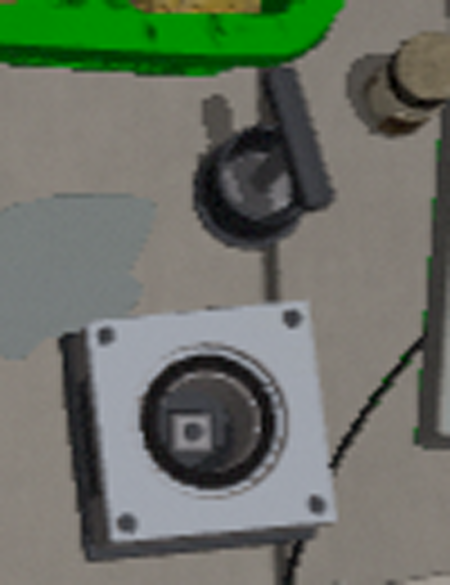

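View pics/s0a.png

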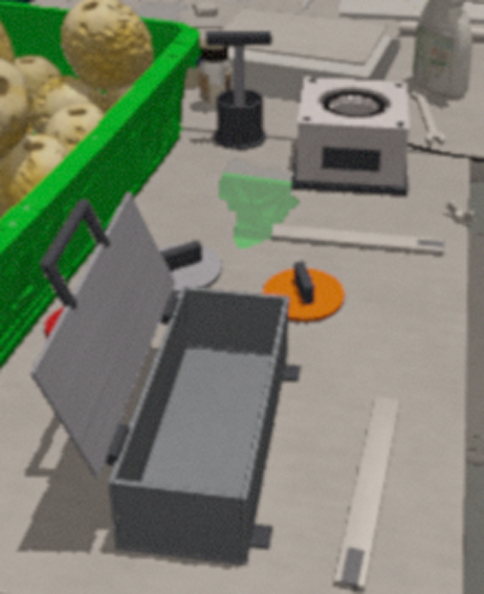

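View pics/s0b.png

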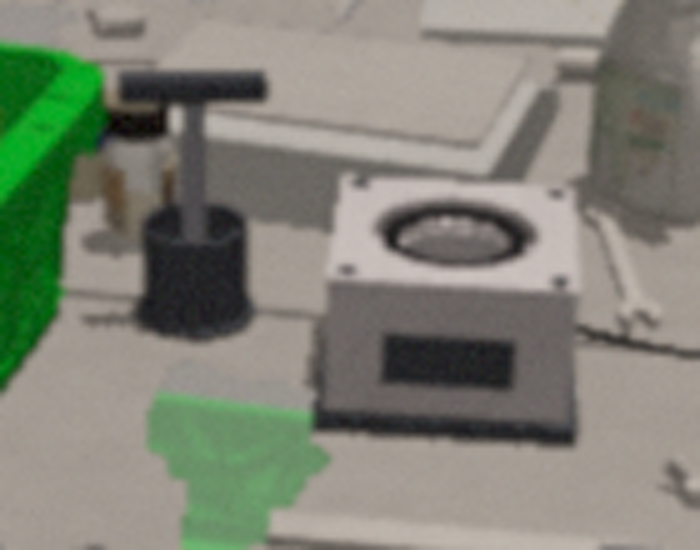

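```bash
cat > m0.py <<'E'
from h import *
im=cv2.imread("pics/top0_raw.png"); hsv=cv2.cvtColor(im,cv2.COLOR_BGR2HSV)
for nm,p in dict(house=(400,212),blade1=(348,220),blade0=(220,254),table=(330,210),plate=(308,185),bar=(437,160),boxfloor=(230,205),seal=(404,232),nut=(412,226)).items():
    print(nm,im[p[1],p[0]],hsv[p[1],p[0]])
E
python3 m0.py
```

```text
house [174 165 160] [109  21 174]
blade1 [145 151 158] [ 14  21 158]
blade0 [142 150 157] [ 16  24 157]
table [120 127 133] [ 16  25 133]
plate [141 137 140] [143   7 141]
bar [65 61 59] [110  24  65]
boxfloor [111 111 107] [ 90   9 111]
seal [66 64 67] [160  11  67]
nut [71 66 65] [115  22  71]
```

```bash
cat > m1.py <<'E'
from h import *
def comp(mask,seed_box):
    x0,y0,x1,y1=seed_box; m=np.zeros_like(mask); m[y0:y1,x0:x1]=mask[y0:y1,x0:x1]
    c,_=cv2.findContours(m,cv2.RETR_EXTERNAL,cv2.CHAIN_APPROX_NONE); return max(c,key=cv2.contourArea)
S=4
im0=cv2.imread("pics/top0_raw.png"); im=cv2.resize(im0,None,fx=S,fy=S,interpolation=cv2.INTER_CUBIC).astype(int)
b,g,r=im[...,0],im[...,1],im[...,2]
def un(c): return (np.array(c,float).reshape(-1,2)+.5)/S-.5
def bx(*a): return [S*v for v in a]
U=lambda m:(m.astype(np.uint8)*255)
# housing top
c=comp(U((r>142)&(b>r)),bx(375,185,455,265)); R=cv2.minAreaRect(c); P=plane("top",un(cv2.boxPoints(R)),90)
print("house corners",P.round(1).tolist(),"c",P.mean(0).round(1)); d=P[1]-P[0];print("size",np.linalg.norm(P[1]-P[0]),np.linalg.norm(P[2]-P[1]),"yaw",np.degrees(np.arctan2(d[1],d[0])))
# blades
for nm,B in (("A",(180,240,270,275)),("B",(335,195,365,280))):
    c=comp(U((r>145)|((b>r-2)&(r<118))),bx(*B)); R=cv2.minAreaRect(c);P=plane("top",un(cv2.boxPoints(R)),9)
    print(nm,P.round(1).tolist(),"c",P.mean(0).round(1),np.linalg.norm(P[1]-P[0]).round(1),np.linalg.norm(P[2]-P[1]).round(1))
# plate: b>g roughly
c=comp(U((b>g)),bx(296,155,335,195)); e=cv2.minEnclosingCircle(c); print("plate px",un([e[0]]),e[1]/S,cv2.contourArea(c)/16, plane("top",un([e[0]]),8).round(1)); M=cv2.moments(c);print(plane("top",un([[M['m10']/M['m00'],M['m01']/M['m00']]]),8))
c=comp(U((r<85)),bx(304,160,326,188)); R=cv2.minAreaRect(c);P=plane("top",un(cv2.boxPoints(R)),31);print("rib",P.round(1).tolist(),P.mean(0).round(1))
# side
im0=cv2.imread("pics/top0_raw.png")
E
python3 m1.py
```

```text
house corners [[549.1, -117.8, 90.0], [563.7, -249.0, 90.0], [431.5, -258.9, 90.0], [417.1, -129.6, 90.0]] c [ 490.3 -188.8   90. ]
size 132.02575063403904 132.52568915518998 yaw -83.66257199666005
A [[409.4, 423.3, 9.0], [431.4, 422.8, 9.0], [419.9, 234.4, 9.0], [397.9, 235.4, 9.0]] c [414.7 329.    9. ] 22.1 188.7
B [[555.5, 1.6, 9.0], [556.6, -21.4, 9.0], [368.1, -28.7, 9.0], [367.0, -6.2, 9.0]] c [461.8 -13.7   9. ] 23.0 188.7
plate px [[315.69604492 175.0365448 ]] 14.826804161071777 642.96875 [[638.4  77.3   8. ]]
[[637.81590718  77.28334573   8.        ]]
rib [[649.5, 98.2, 31.0], [658.8, 87.7, 31.0], [622.1, 56.6, 31.0], [612.9, 67.1, 31.0]] [635.8  77.4  31. ]
```

Run:
```python
from h import *
crop("top0",(390,200,440,250),12,"t0n"); crop("top0",(405,140,455,190),12,"t0t"); crop("side0",(275,125,325,195),8,"s0t")
print(proj("top",[[490.3,-188.8,90],[490.3,-188.8,30],[490.3,-188.8,77]]), proj("side",[[490.3,-188.8,90],[490.3,-188.8,0]]))
```

```text
[[416.74892377 222.98044666]
 [412.86304877 225.59232881]
 [415.87784893 223.56593766]] [[350.53618944 165.43658271]
 [348.7905958  194.48910957]]
```

View pics/t0n.png

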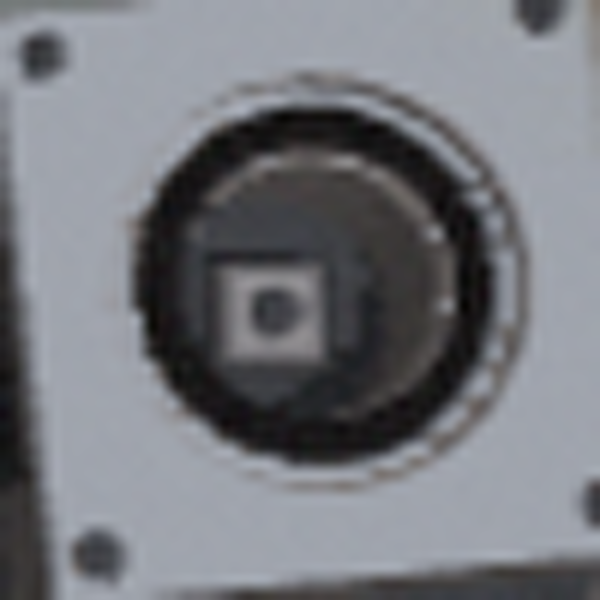

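View pics/t0t.png

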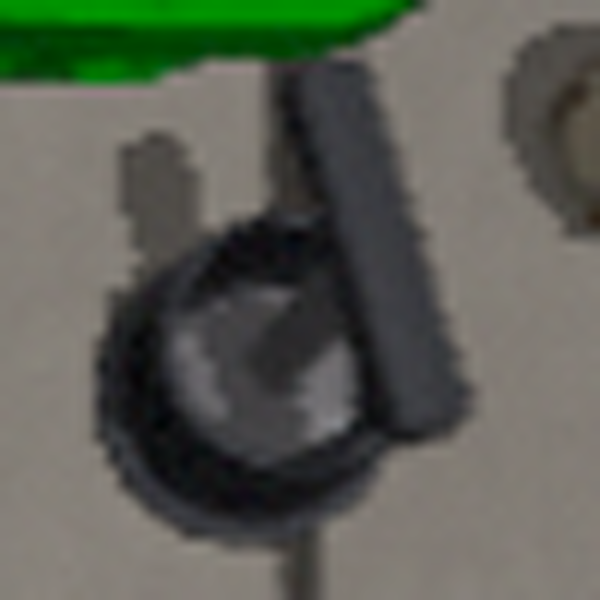

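View pics/s0t.png

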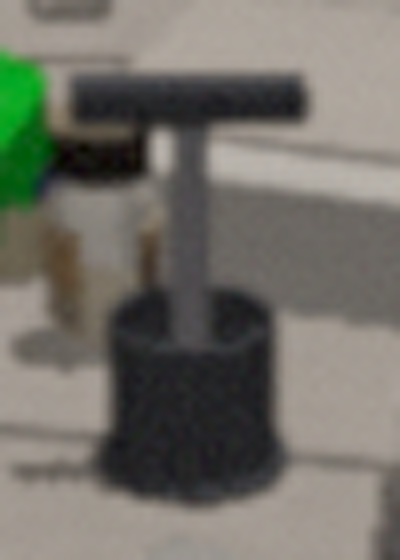

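Run:
```python
from h import *
f=lambda pts,x0,y0:(np.array(pts,float)+.5)/12-.5+np.array([x0,y0])
n=plane("top",f([[225,262],[322,262],[325,357],[225,360],[273,311]],390,200),30); print("nut",n.round(1).tolist(),n[:4].mean(0))
for i in range(4):
    d=n[(i+1)%4]-n[i]; print(np.linalg.norm(d).round(1),np.degrees(np.arctan2(d[1],d[0])).round(1))
t=plane("top",f([[332,62],[430,412]],405,140),151); print("bar",t.round(1).tolist(),t.mean(0)); d=t[0]-t[1];print(np.linalg.norm(d),np.degrees(np.arctan2(d[1],d[0])))
print(proj("side",t))
print("sleeve top ring c", plane("top",f([[272,350]],405,140),60))
# enhance nut
im=cv2.imread("pics/top0_raw.png")[212:240,398:428]; im=cv2.resize(im,None,fx=20,fy=20,interpolation=cv2.INTER_CUBIC); im=cv2.convertScaleAbs(im,alpha=1.8,beta=-60); cv2.imwrite("pics/nut_z.png",im)
```

```text
nut [[502.0, -176.7, 30.0], [501.9, -198.8, 30.0], [480.1, -198.7, 30.0], [479.5, -176.0, 30.0], [490.7, -187.3, 30.0]] [ 490.86141802 -187.54000506   30.        ]
22.1 -90.3
21.8 179.9
22.8 91.4
22.5 -1.7
bar [[684.4, -223.8, 151.0], [608.0, -241.6, 151.0]] [ 646.21596844 -232.65779391  151.        ]
78.40328905996215 13.133528043456192
[[283.42719156 133.7357196 ]
 [311.73410361 133.68612039]]
sleeve top ring c [[ 642.49545262 -227.45054143   60.        ]]
```

View pics/nut_z.png

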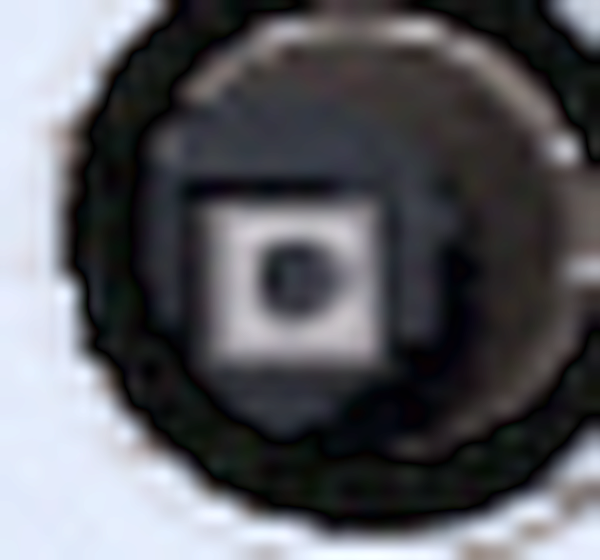

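```bash
cat >> h.py <<'E'
def tri(uvt,uvs):
    (o1,d1),(o2,d2)=ray("top",uvt),ray("side",uvs); d1=d1[0]/np.linalg.norm(d1);d2=d2[0]/np.linalg.norm(d2)
    A=np.c_[d1,-d2]; s=np.linalg.lstsq(A,o2-o1,rcond=None)[0]; p,q=o1+s[0]*d1,o2+s[1]*d2
    return ((p+q)/2).round(1),np.linalg.norm(p-q).round(1)
E
python3 - <<'E'
from h import *
print("crate corner",tri((443,141),(281,131)))
for z in(100,150,200): print(z,plane("top",[[443,143],[340,138]],z).round(0).tolist())
f=lambda pts,x0,y0,s:(np.array(pts,float)+.5)/s-.5+np.array([x0,y0])
t=f([[332,62],[430,412]],405,140,12); s=f([[76,76],[304,76]],275,125,8)
print("bar",tri(t[0],s[0]),tri(t[1],s[1]))
print("bottle",tri((460,140),(288,140)))
E
```

```text
crate corner (array([ 697. , -252.4,  146.9]), np.float64(3.7))
100 [[703.0, -264.0, 100.0], [719.0, 10.0, 100.0]]
150 [[689.0, -252.0, 150.0], [704.0, 12.0, 150.0]]
200 [[675.0, -240.0, 200.0], [690.0, 13.0, 200.0]]
bar (array([ 683.6, -224. ,  150.2]), np.float64(1.9)) (array([ 607. , -241.8,  150.2]), np.float64(2.5))
bottle (array([ 702.2, -309.9,   99.4]), np.float64(17.2))
```

Run:
```python
from h import *
f=lambda pts,x0,y0,s:(np.array(pts,float)+.5)/s-.5+np.array([x0,y0])
# sleeve rim circle prediction
th=np.linspace(0,2*np.pi,60,endpoint=False)
im=cv2.resize(cv2.imread("pics/top0_raw.png")[140:190,405:455],None,fx=12,fy=12,interpolation=cv2.INTER_CUBIC)
im2=cv2.resize(cv2.imread("pics/side0_raw.png")[125:195,275:325],None,fx=8,fy=8,interpolation=cv2.INTER_CUBIC)
c=np.array([643,-228.5])
for z,col in((60,(0,255,255)),(0,(0,0,255))):
  P=np.c_[c[0]+31*np.cos(th),c[1]+31*np.sin(th),0*th+z]
  for n,I,x0,y0,s in(("top",im,405,140,12),("side",im2,275,125,8)):
    for u in proj(n,P): cv2.circle(I,tuple(((u-[x0,y0]+.5)*s-.5).astype(int).tolist()),2,col,-1)
cv2.imwrite("pics/sl.png",np.hstack([im[:560],im2]))
```

```text
(no output)
```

View pics/sl.png

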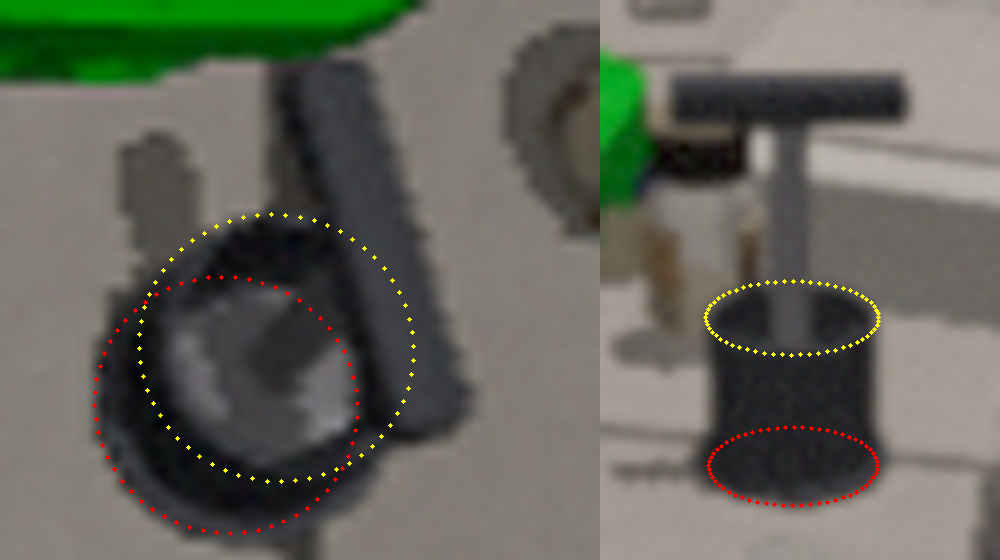

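```bash
cat >> h.py <<'E'
def go(pos,yaw,tilt=None,flip=False):
    "print the shift/turn in tool frame to TCP pos, jaw yaw deg (pointing down)"
    o=env.observe(); q=o['eef_rot']; R0=Rn.from_quat([q[1],q[2],q[3],q[0]])
    y=np.radians(yaw); x=np.array([np.cos(y),np.sin(y),0]); z=np.array([0,0,-1.]); R1=Rn.from_matrix(np.c_[x,np.cross(z,x),z])
    d=R0.inv().apply(np.array(pos,float)-o['tcp_pos'])/1000; rv=(R0.inv()*R1).as_rotvec(degrees=True)
    print("shift",d.round(4).tolist(),"turn",rv.round(2).tolist(),"rows",max(np.linalg.norm(d)/.0417,np.linalg.norm(rv)/7.16).round(1))
def st():
    o=env.observe(); q=o['eef_rot']; X=Rn.from_quat([q[1],q[2],q[3],q[0]]).as_matrix()
    print("t",round(o['clock'],2),"tcp",o['tcp_pos'].round(1),"yaw",np.degrees(np.arctan2(X[1,0],X[0,0])).round(2),"z",X[:,2].round(3),"F",o['contact_force'].round(1),"M",o['ft_torque'].round(2),"w",round(o['width'],3),"q6",o['qpos'][5].round(2))
E
python3 -c "
from h import *
st();go([645,-232,420],103)"
```

```text
t 0.1 tcp [215. 506. 404.] yaw 66.98 z [-0.001 -0.001 -1.   ] F [-0.5  0.3  0.1] M [-0.07 -0.02  0.  ] w 0.997 q6 1.44
shift [-0.511, 0.6844, -0.0154] turn [-0.04, 0.08, -36.02] rows 20.5
```

Emit:
{"fn": "servo_tool", "kwargs": {
  "steps": [
    [-0.511, 0.684, -0.015, 0, 0, -36, 0],
    [-0.511, 0.684, -0.015, 0, 0, -36, 0],
    [-0.511, 0.684, -0.015, 0, 0, -36, 0],
    [-0.511, 0.684, -0.015, 0, 0, -36, 0],
    [-0.511, 0.684, -0.015, 0, 0, -36, 0],
    [-0.511, 0.684, -0.015, 0, 0, -36, 0],
    [-0.511, 0.684, -0.015, 0, 0, -36, 0],
    [-0.511, 0.684, -0.015, 0, 0, -36, 0],
    [-0.511, 0.684, -0.015, 0, 0, -36, 0],
    [-0.511, 0.684, -0.015, 0, 0, -36, 0],
    [-0.511, 0.684, -0.015, 0, 0, -36, 0],
    [-0.511, 0.684, -0.015, 0, 0, -36, 0],
    [-0.511, 0.684, -0.015, 0, 0, -36, 0],
    [-0.511, 0.684, -0.015, 0, 0, -36, 0],
    [-0.511, 0.684, -0.015, 0, 0, -36, 0],
    [-0.511, 0.684, -0.015, 0, 0, -36, 0],
    [-0.511, 0.684, -0.015, 0, 0, -36, 0],
    [-0.511, 0.684, -0.015, 0, 0, -36, 0],
    [-0.511, 0.684, -0.015, 0, 0, -36, 0],
    [-0.511, 0.684, -0.015, 0, 0, -36, 0]
  ],
  "grip_force": 40
}}

```text
clock: 1.77
tcp_pos: [624.2, -197.6, 418.3]
eef_rot: [-0.0, 0.623, 0.782, -0.001]
contact_force: [0.9, 0.5, 1.2]
width: 0.501
```

```bash
python3 -c "
from h import *
st();go([645,-232,320],103)
save('top','t1',(390,120,480,210),6); st(); save('side','s1',(240,20,340,200),4)"
```

```text
t 1.77 tcp [ 624.2 -197.6  418.3] yaw 102.96 z [-0.002 -0.001 -1.   ] F [0.9 0.5 1.2] M [-0.01 -0.02  0.02] w 0.501 q6 -0.65
shift [-0.0381, 0.0128, 0.0983] turn [-0.1, 0.03, -0.04] rows 2.5
t 1.82 tcp [ 627.  -204.2  416.9] yaw 102.64 z [ 0.001 -0.006 -1.   ] F [ 3.6 -6.   0.9] M [-0.29 -0.29  0.07] w 0.496 q6 -0.65
```

View pics/s1.png

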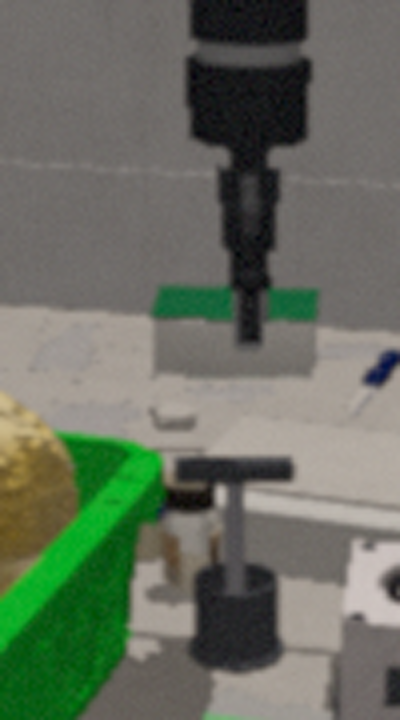

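View pics/t1.png

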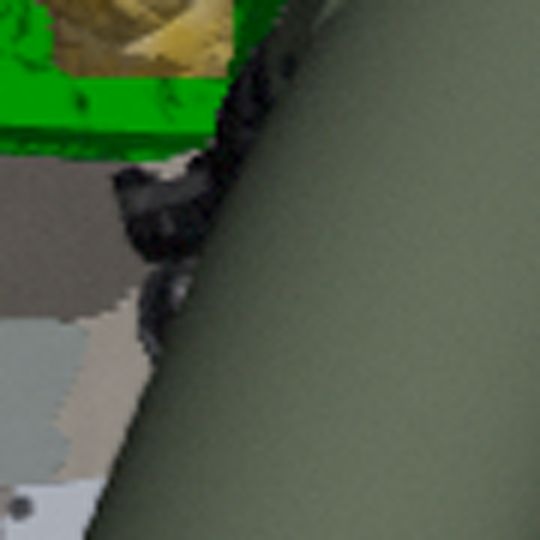

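Emit:
{"fn": "servo_tool", "kwargs": {
  "steps": [
    [-0.031, 0.011, 0.06, 0, 0, 0, 0],
    [-0.031, 0.011, 0.06, 0, 0, 0, 0],
    [-0.031, 0.011, 0.06, 0, 0, 0, 0],
    [-0.031, 0.011, 0.06, 0, 0, 0, 0]
  ]
}}

```text
clock: 2.2
tcp_pos: [642.0, -228.8, 354.2]
eef_rot: [-0.002, 0.625, 0.781, -0.002]
contact_force: [-0.5, 0.1, -0.4]
width: 0.501
```

```bash
python3 -c "
from h import *
st();go([645,-231,298],103)"
```

```text
t 2.2 tcp [ 642.  -228.8  354.2] yaw 102.61 z [-0.006  0.    -1.   ] F [-0.5  0.1 -0.4] M [ 0.04 -0.   -0.04] w 0.501 q6 -0.67
shift [-0.0029, 0.0028, 0.0562] turn [-0.34, -0.08, -0.38] rows 1.4
```

Emit:
{"fn": "servo_tool", "kwargs": {
  "steps": [
    [-0.003, 0.003, 0.03, -0.3, 0, -0.4, 0],
    [-0.003, 0.003, 0.056, -0.3, 0, -0.4, 0],
    [-0.003, 0.003, 0.056, -0.3, 0, -0.4, 0],
    [-0.003, 0.003, 0.056, -0.3, 0, -0.4, 0],
    [-0.003, 0.003, 0.056, -0.3, 0, -0.4, 0]
  ]
}}

```text
clock: 2.62
tcp_pos: [645.8, -230.5, 301.1]
eef_rot: [0.001, 0.622, 0.783, 0.001]
contact_force: [0.7, 0.2, 0.4]
width: 0.5
```

```bash
python3 -c "
from h import *
st();save('side','s2',(240,60,340,200),4)
for P in ([645,-231,143],[645,-231,298-173]): print(proj('side',[P]))"
```

```text
t 2.62 tcp [ 645.8 -230.5  301.1] yaw 103.07 z [ 0.002  0.    -1.   ] F [0.7 0.2 0.4] M [-0.02 -0.    0.  ] w 0.5 q6 -0.68
[[297.92405707 136.67501928]]
[[297.9698374  142.71996173]]
```

View pics/s2.png

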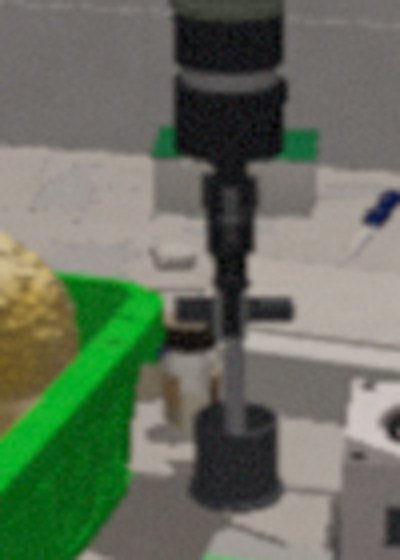

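Emit:
{"fn": "servo_tool", "kwargs": {
  "steps": [
    [0, -0.0025, 0.003, 0, 0, 0, 0],
    [0, -0.0025, 0.003, 0, 0, 0, -0.5],
    [0, -0.0025, 0.003, 0, 0, 0, -1],
    [0, -0.0025, 0.003, 0, 0, 0, -1],
    [0, -0.0025, 0.003, 0, 0, 0, -1],
    [0, -0.0025, 0.003, 0, 0, 0, -1],
    [0, -0.0025, 0.003, 0, 0, 0, -1]
  ],
  "grip_force": 60
}}

```text
clock: 3.25
tcp_pos: [644.1, -231.8, 299.9]
eef_rot: [0.002, 0.622, 0.783, 0.001]
contact_force: [-0.1, -1.1, 6.7]
width: 0.202
```

```bash
python3 -c "
from h import *
st();save('side','s3',(240,60,340,200),4)"
```

```text
t 3.25 tcp [ 644.1 -231.8  299.9] yaw 103.04 z [ 0.005 -0.002 -1.   ] F [-0.1 -1.1  6.7] M [-0.    0.16 -0.01] w 0.202 q6 -0.68
```

View pics/s3.png

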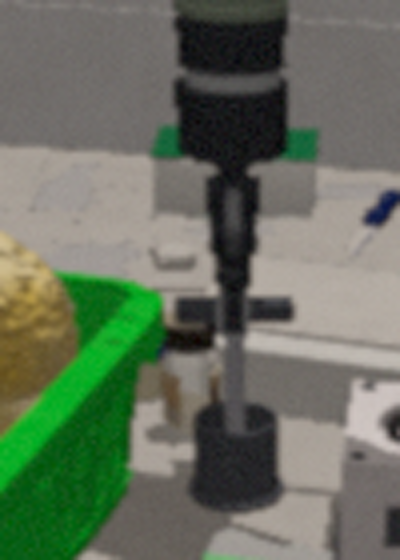

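Emit:
{"fn": "servo_tool", "kwargs": {
  "steps": [
    [0, 0, -0.02, 0, 0, 0, -1],
    [0, 0, -0.04, 0, 0, 0, -1],
    [0, 0, -0.06, 0, 0, 0, -1],
    [0, 0, -0.08, 0, 0, 0, -1],
    [0, 0, -0.105, 0, 0, 0, -1],
    [0, 0, -0.125, 0, 0, 0, -1],
    [0, 0, -0.125, 0, 0, 0, -1],
    [0, 0, -0.125, 0, 0, 0, -1]
  ]
}}

```text
clock: 3.97
tcp_pos: [643.6, -231.6, 425.0]
eef_rot: [0.003, 0.622, 0.783, 0.001]
contact_force: [0.4, -0.9, -2.4]
width: 0.196
```

```bash
python3 -c "
from h import *
st();save('side','s4',(240,20,340,200),4);go([492,-191,425],90)"
```

```text
t 3.97 tcp [ 643.6 -231.6  425. ] yaw 103.04 z [ 0.006 -0.002 -1.   ] F [ 0.4 -0.9 -2.4] M [0.05 0.03 0.01] w 0.196 q6 -0.68
shift [0.0735, -0.1382, -0.0021] turn [0.18, 0.08, 13.04] rows 3.8
```

View pics/s4.png

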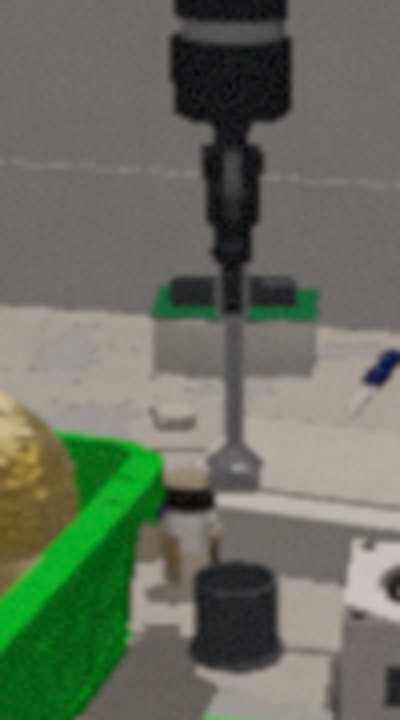

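Emit:
{"fn": "servo_tool", "kwargs": {
  "steps": [
    [0.0735, -0.1385, 0, 0.2, 0, 13, -1],
    [0.0735, -0.1385, 0, 0.2, 0, 13, -1],
    [0.0735, -0.1385, 0, 0.2, 0, 13, -1],
    [0.0735, -0.1385, 0, 0.2, 0, 13, -1],
    [0.0735, -0.1385, 0, 0.2, 0, 13, -1],
    [0.0735, -0.1385, 0, 0.2, 0, 13, -1],
    [0.0735, -0.1385, 0, 0.2, 0, 13, -1]
  ]
}}

```text
clock: 4.6
tcp_pos: [491.7, -191.1, 421.8]
eef_rot: [-0.0, 0.707, 0.707, -0.001]
contact_force: [0.1, -0.3, -2.3]
width: 0.195
```

```bash
python3 -c "
from h import *
st();save('side','s5',(290,10,410,220),3.5);save('top','t5',(370,150,470,270),5);go([491.5,-190.5,425],90)
print(proj('side',[[491,-188.5,z] for z in (130,90)]))"
```

```text
t 4.6 tcp [ 491.7 -191.1  421.8] yaw 90.03 z [-0.001 -0.001 -1.   ] F [ 0.1 -0.3 -2.3] M [-0.01 -0.04 -0.02] w 0.195 q6 -0.51
shift [0.0009, -0.001, -0.0028] turn [-0.02, 0.07, 0.04] rows 0.1
[[351.08162181 151.80579873]
 [350.26600209 165.45932819]]
```

View pics/s5.png

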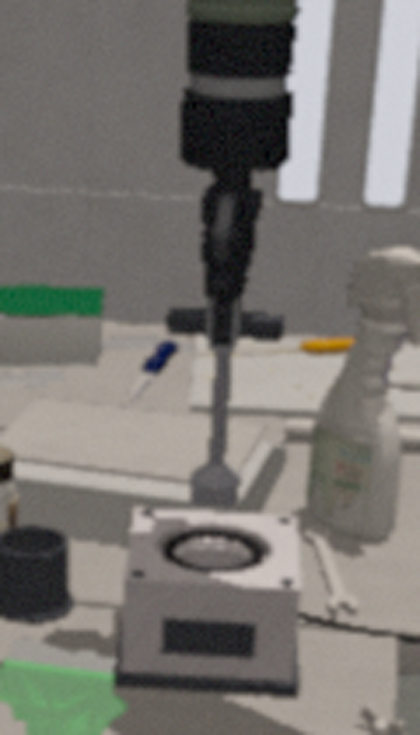

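View pics/t5.png

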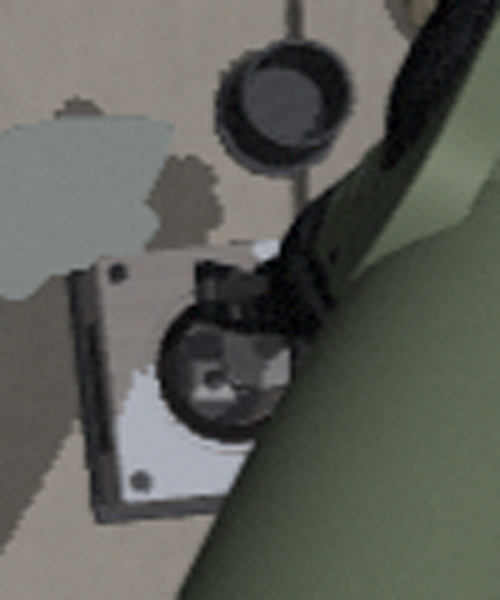

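Emit:
{"fn": "servo_tool", "kwargs": {
  "steps": [
    [0.001, -0.001, 0.015, 0, 0, 0, -1],
    [0.001, -0.001, 0.03, 0, 0, 0, -1],
    [0.001, -0.001, 0.045, 0, 0, 0, -1],
    [0.001, -0.001, 0.06, 0, 0, 0, -1],
    [0.001, -0.001, 0.075, 0, 0, 0, -1],
    [0.001, -0.001, 0.088, 0, 0, 0, -1],
    [0.001, -0.001, 0.088, 0, 0, 0, -1],
    [0.001, -0.001, 0.088, 0, 0, 0, -1]
  ]
}}

```text
clock: 5.37
tcp_pos: [492.0, -190.6, 333.3]
eef_rot: [-0.001, 0.707, 0.707, -0.001]
contact_force: [0.2, 0.0, -2.9]
width: 0.2
```

```bash
python3 -c "
from h import *
st();go([491.5,-190.5,310],90)"
```

```text
t 5.37 tcp [ 492.  -190.6  333.3] yaw 90.06 z [-0.002 -0.    -1.   ] F [ 0.2  0.  -2.9] M [ 0.02 -0.04  0.01] w 0.2 q6 -0.51
shift [0.0001, -0.0004, 0.0233] turn [-0.11, 0.01, 0.06] rows 0.6
```

Emit:
{"fn": "servo_tool", "kwargs": {
  "steps": [
    [0, 0, 0.005, 0, 0, 0, -1],
    [0, 0, 0.008, 0, 0, 0, -1],
    [0, 0, 0.01, 0, 0, 0, -1],
    [0, 0, 0.012, 0, 0, 0, -1],
    [0, 0, 0.014, 0, 0, 0, -1],
    [0, 0, 0.014, 0, 0, 0, -1]
  ]
}}

```text
clock: 5.87
tcp_pos: [492.0, -190.4, 319.4]
eef_rot: [-0.001, 0.707, 0.708, -0.0]
contact_force: [-0.0, 1.4, -1.3]
width: 0.198
```

```bash
python3 -c "
from h import *
st()"
```

```text
t 5.87 tcp [ 492.  -190.4  319.4] yaw 90.07 z [-0.001  0.001 -1.   ] F [-0.   1.4 -1.3] M [ 0.44 -0.04  0.04] w 0.198 q6 -0.51
```

Emit:
{"fn": "servo_tool", "kwargs": {
  "steps": [
    [0.0005, 0, 0.002, 0, 0, 0, -1],
    [0.001, 0, 0.004, 0, 0, 0, -1],
    [0.001, 0, 0.006, 0, 0, 0, -1],
    [0.001, 0, 0.008, 0, 0, 0, -1],
    [0.001, 0, 0.0095, 0, 0, 0, -1],
    [0.001, 0, 0.0095, 0, 0, 0, -1]
  ]
}}

```text
clock: 6.37
tcp_pos: [491.9, -189.4, 310.1]
eef_rot: [-0.0, 0.707, 0.708, -0.0]
contact_force: [-1.1, -0.6, -3.5]
width: 0.2
```

```bash
python3 -c "
from h import *
st()"
```

```text
t 6.37 tcp [ 491.9 -189.4  310.1] yaw 90.07 z [-0.001 -0.    -1.   ] F [-1.1 -0.6 -3.5] M [-0.01 -0.02  0.01] w 0.2 q6 -0.51
```

Emit:
{"fn": "servo_tool", "kwargs": {
  "steps": [
    [0, 0, 0, 0, 0, 4, -1],
    [0, 0, 0, 0, 0, 8, -1],
    [0, 0, 0, 0, 0, 12, -1],
    [0, 0, 0, 0, 0, 16, -1],
    [0, 0, 0, 0, 0, 20, -1],
    [0, 0, 0, 0, 0, 24, -1],
    [0, 0, 0, 0, 0, 28, -1],
    [0, 0, 0, 0, 0, 32, -1],
    [0, 0, 0, 0, 0, 36, -1],
    [0, 0, 0, 0, 0, 40, -1],
    [0, 0, 0, 0, 0, 44, -1],
    [0, 0, 0, 0, 0, 48, -1],
    [0, 0, 0, 0, 0, 52, -1],
    [0, 0, 0, 0, 0, 56, -1],
    [0, 0, 0, 0, 0, 60, -1]
  ]
}}

```text
clock: 7.62
tcp_pos: [491.4, -189.8, 309.7]
eef_rot: [0.0, 0.966, 0.258, -0.002]
contact_force: [-1.8, -1.4, 0.2]
width: 0.194
```

```bash
python3 -c "
from h import *
st()"
```

```text
t 7.62 tcp [ 491.4 -189.8  309.7] yaw 29.87 z [-0.003 -0.002 -1.   ] F [-1.8 -1.4  0.2] M [-0.37  0.55  0.15] w 0.194 q6 0.54
```

Mz is 0.15, which matches the 0.12 N m drag of the nut, so it is turning. I'll continue in smaller steps.

Emit:
{"fn": "servo_tool", "kwargs": {
  "steps": [
    [0, 0, 0, 0, 0, 3, -1],
    [0, 0, 0, 0, 0, 6, -1],
    [0, 0, 0, 0, 0, 9, -1],
    [0, 0, 0, 0, 0, 12, -1],
    [0, 0, 0, 0, 0, 15, -1],
    [0, 0, 0, 0, 0, 18, -1],
    [0, 0, 0, 0, 0, 21, -1],
    [0, 0, 0, 0, 0, 24, -1]
  ]
}}

```text
clock: 8.28
tcp_pos: [491.1, -189.9, 309.7]
eef_rot: [0.001, 0.999, 0.05, -0.002]
contact_force: [-2.7, 1.7, 4.0]
width: 0.197
```

```bash
python3 -c "
from h import *
st()"
```

```text
t 8.28 tcp [ 491.1 -189.9  309.7] yaw 5.73 z [-0.005 -0.003 -1.   ] F [-2.7  1.7  4. ] M [-0.05  0.67  0.11] w 0.197 q6 0.96
```

Emit:
{"fn": "servo_tool", "kwargs": {
  "steps": [
    [0, 0, 0, 0, 0, 2, -1],
    [0, 0, 0, 0, 0, 4, -1],
    [0, 0, 0, 0, 0, 6, -1],
    [0, 0, 0, 0, 0, 8, -1]
  ]
}}

```text
clock: 8.62
tcp_pos: [490.8, -189.9, 309.7]
eef_rot: [0.002, 1.0, -0.021, -0.003]
contact_force: [-1.5, 1.1, 2.4]
width: 0.201
```

```bash
python3 -c "
from h import *
st()"
```

```text
t 8.62 tcp [ 490.8 -189.9  309.7] yaw -2.36 z [-0.005 -0.003 -1.   ] F [-1.5  1.1  2.4] M [0.19 0.49 0.12] w 0.201 q6 1.1
```

Emit:
{"fn": "servo_tool", "kwargs": {
  "steps": [
    [0, 0, 0, 0, 0, 2, -1],
    [0, 0, 0, 0, 0, 4, -1],
    [0, 0, 0, 0, 0, 4, -1]
  ]
}}

```text
clock: 8.87
tcp_pos: [490.7, -189.9, 309.7]
eef_rot: [0.002, 0.998, -0.056, -0.003]
contact_force: [-1.3, 0.3, 2.7]
width: 0.197
```

```bash
python3 -c "
from h import *
st()"
```

```text
t 8.87 tcp [ 490.7 -189.9  309.7] yaw -6.38 z [-0.006 -0.003 -1.   ] F [-1.3  0.3  2.7] M [0.23 0.43 0.06] w 0.197 q6 1.17
```

Emit:
{"fn": "servo_tool", "kwargs": {
  "steps": [
    [0, 0, 0, 0, 0, 2, -1],
    [0, 0, 0, 0, 0, 4, -1],
    [0, 0, 0, 0, 0, 6, -1]
  ]
}}

```text
clock: 9.12
tcp_pos: [490.5, -189.8, 309.6]
eef_rot: [0.002, 0.994, -0.108, -0.003]
contact_force: [-0.7, 0.2, 1.7]
width: 0.2
```

```bash
python3 -c "
from h import *
st()"
```

```text
t 9.12 tcp [ 490.5 -189.8  309.6] yaw -12.4 z [-0.006 -0.003 -1.   ] F [-0.7  0.2  1.7] M [0.26 0.41 0.12] w 0.2 q6 1.28
```

Emit:
{"fn": "servo_tool", "kwargs": {
  "steps": [
    [0, 0, 0, 0, 0, 2, -1],
    [0, 0, 0, 0, 0, 4, -1],
    [0, 0, 0, 0, 0, 5, -1]
  ]
}}

```text
clock: 9.37
tcp_pos: [490.5, -189.8, 309.7]
eef_rot: [0.002, 0.988, -0.151, -0.003]
contact_force: [-0.3, 0.9, 2.3]
width: 0.198
```

```bash
python3 -c "
from h import *
st()"
```

```text
t 9.37 tcp [ 490.5 -189.8  309.7] yaw -17.41 z [-0.007 -0.003 -1.   ] F [-0.3  0.9  2.3] M [0.29 0.38 0.13] w 0.198 q6 1.37
```

Emit:
{"fn": "servo_tool", "kwargs": {
  "steps": [
    [0, 0, 0, 0, 0, 2, -1],
    [0, 0, 0, 0, 0, 4, -1],
    [0, 0, 0, 0, 0, 5, -1]
  ]
}}

```text
clock: 9.62
tcp_pos: [490.4, -189.7, 309.7]
eef_rot: [0.002, 0.981, -0.195, -0.003]
contact_force: [-0.8, 0.8, 2.0]
width: 0.2
```

```bash
python3 -c "
from h import *
st()"
```

```text
t 9.62 tcp [ 490.4 -189.7  309.7] yaw -22.43 z [-0.007 -0.003 -1.   ] F [-0.8  0.8  2. ] M [0.24 0.49 0.16] w 0.2 q6 1.45
```

Emit:
{"fn": "servo_tool", "kwargs": {
  "steps": [
    [0, 0, 0, 0, 0, 2, -1],
    [0, 0, 0, 0, 0, 3, -1],
    [0, 0, 0, 0, 0, 4, -1]
  ]
}}

```text
clock: 9.87
tcp_pos: [490.3, -189.6, 309.7]
eef_rot: [0.002, 0.973, -0.229, -0.003]
contact_force: [-2.0, 1.1, 2.9]
width: 0.2
```

```bash
python3 -c "
from h import *
st()"
```

```text
t 9.87 tcp [ 490.3 -189.6  309.7] yaw -26.45 z [-0.007 -0.003 -1.   ] F [-2.   1.1  2.9] M [0.29 0.42 0.19] w 0.2 q6 1.52
```

Emit:
{"fn": "servo_tool", "kwargs": {
  "steps": [
    [0, 0, 0, 0, 0, 1.5, -1],
    [0, 0, 0, 0, 0, 3, -1],
    [0, 0, 0, 0, 0, 3, -1]
  ]
}}

```text
clock: 10.12
tcp_pos: [490.3, -189.5, 309.7]
eef_rot: [0.002, 0.967, -0.253, -0.003]
contact_force: [-0.5, 0.9, 3.0]
width: 0.197
```

```bash
python3 -c "
from h import *
st()"
```

```text
t 10.12 tcp [ 490.3 -189.5  309.7] yaw -29.36 z [-0.007 -0.003 -1.   ] F [-0.5  0.9  3. ] M [0.36 0.37 0.73] w 0.197 q6 1.58
```

Emit:
{"fn": "servo_tool", "kwargs": {
  "steps": [
    [0, 0, 0, 0, 0, 1.5, -1],
    [0, 0, 0, 0, 0, 3, -1],
    [0, 0, 0, 0, 0, 3, -1]
  ]
}}

```text
clock: 10.37
tcp_pos: [490.4, -189.3, 309.6]
eef_rot: [0.002, 0.961, -0.278, -0.003]
contact_force: [-1.0, 1.0, 1.6]
width: 0.199
```

```bash
python3 -c "
from h import *
st();save('side','s6',(290,10,410,220),3.5)"
```

```text
t 10.37 tcp [ 490.4 -189.3  309.6] yaw -32.26 z [-0.007 -0.003 -1.   ] F [-1.   1.   1.6] M [0.38 0.37 1.42] w 0.199 q6 1.63
```

View pics/s6.png

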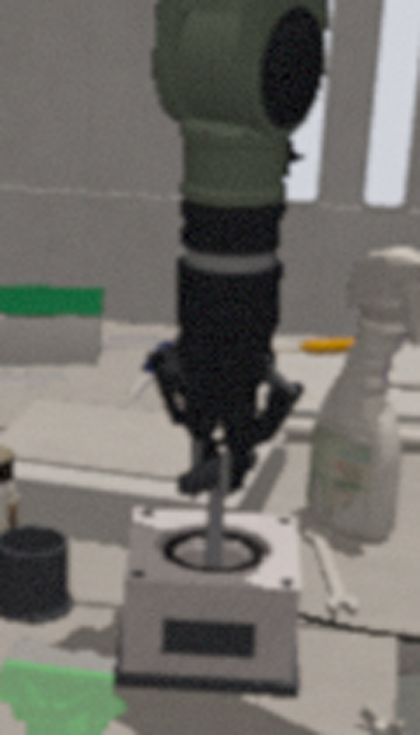

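Emit:
{"fn": "servo_tool", "kwargs": {
  "steps": [
    [0, 0, 0, 0, 0, -2.5, -1],
    [0, 0, 0, 0, 0, -5.5, -1],
    [0, 0, 0, 0, 0, -5.5, -1]
  ]
}}

```text
clock: 10.67
tcp_pos: [490.4, -189.5, 309.6]
eef_rot: [0.002, 0.973, -0.231, -0.003]
contact_force: [-1.2, 1.2, 1.4]
width: 0.2
```

```bash
python3 -c "
from h import *
st()"
```

```text
t 10.67 tcp [ 490.4 -189.5  309.6] yaw -26.77 z [-0.007 -0.003 -1.   ] F [-1.2  1.2  1.4] M [0.25 0.42 0.23] w 0.2 q6 1.53
```

Still slightly loaded against the stop, so I'll ease off 1.5° more and lift.

Emit:
{"fn": "servo_tool", "kwargs": {
  "steps": [
    [0, 0, 0, 0, 0, -1.2, -1],
    [0, 0, 0, 0, 0, -1.2, -1],
    [0, 0, -0.005, 0, 0, -1.2, -1],
    [0, 0, -0.012, 0, 0, -1.2, -1],
    [0, 0, -0.02, 0, 0, -1.2, -1],
    [0, 0, -0.035, 0, 0, -1.2, -1],
    [0, 0, -0.06, 0, 0, -1.2, -1],
    [0, 0, -0.09, 0, 0, -1.2, -1],
    [0, 0, -0.115, 0, 0, -1.2, -1],
    [0, 0, -0.115, 0, 0, -1.2, -1]
  ]
}}

```text
clock: 11.5
tcp_pos: [492.5, -189.9, 430.7]
eef_rot: [0.004, 0.975, -0.221, 0.001]
contact_force: [1.7, -0.3, -2.8]
width: 0.196
```

```bash
python3 -c "
from h import *
st();go([644,-231.5,425],103)
save('side','s7',(290,10,410,220),3.5);save('top','t7',(370,130,470,260),5)"
```

```text
t 11.5 tcp [ 492.5 -189.9  430.7] yaw -25.59 z [ 0.001 -0.008 -1.   ] F [ 1.7 -0.3 -2.8] M [-0.07 -0.09 -0.02] w 0.196 q6 1.51
shift [0.1546, -0.0279, 0.0062] turn [0.48, 0.27, -128.59] rows 18.0
```

View pics/s7.png

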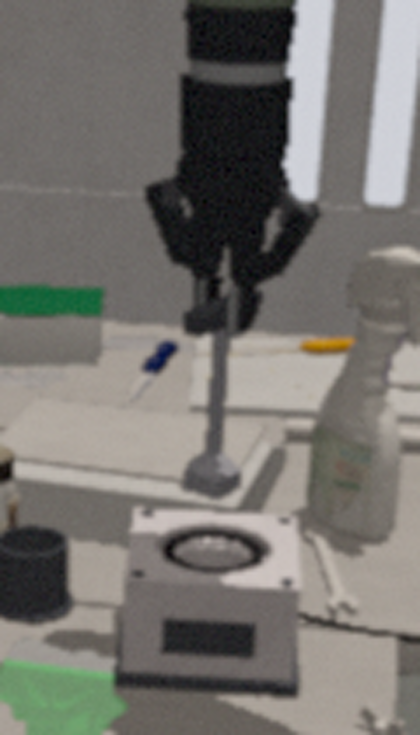

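View pics/t7.png

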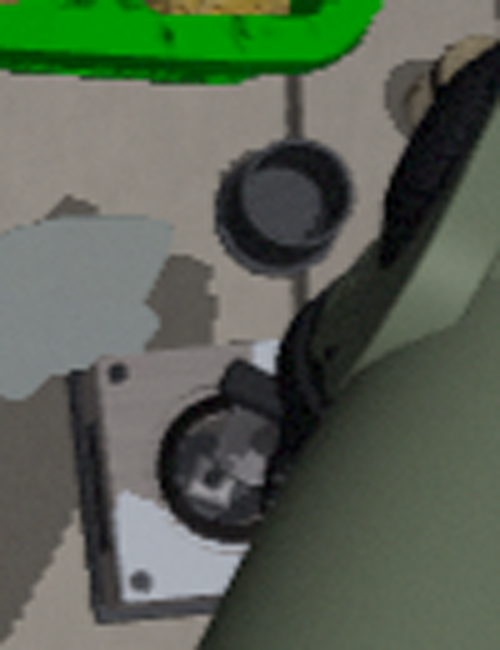

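Emit:
{"fn": "servo_tool", "kwargs": {
  "steps": [
    [0.077, -0.014, 0.003, 0, 0, -64, -1],
    [0.077, -0.014, 0.003, 0, 0, -64, -1],
    [0.077, -0.014, 0.003, 0, 0, -64, -1],
    [0.077, -0.014, 0.003, 0, 0, -64, -1],
    [0.077, -0.014, 0.003, 0, 0, -64, -1],
    [0.077, -0.014, 0.003, 0, 0, -64, -1],
    [0.077, -0.014, 0.003, 0, 0, -64, -1],
    [0.077, -0.014, 0.003, 0, 0, -64, -1],
    [0.077, -0.014, 0.003, 0, 0, -64, -1],
    [0.154, -0.028, 0.006, 0, 0, -128.5, -1],
    [0.154, -0.028, 0.006, 0, 0, -128.5, -1],
    [0.154, -0.028, 0.006, 0, 0, -128.5, -1],
    [0.154, -0.028, 0.006, 0, 0, -128.5, -1],
    [0.154, -0.028, 0.006, 0, 0, -128.5, -1],
    [0.154, -0.028, 0.006, 0, 0, -128.5, -1],
    [0.154, -0.028, 0.006, 0, 0, -128.5, -1],
    [0.154, -0.028, 0.006, 0, 0, -128.5, -1],
    [0.154, -0.028, 0.006, 0, 0, -128.5, -1],
    [0.154, -0.028, 0.006, 0, 0, -128.5, -1],
    [0.154, -0.028, 0.006, 0, 0, -128.5, -1]
  ]
}}

```text
clock: 13.27
tcp_pos: [642.1, -230.5, 417.4]
eef_rot: [-0.002, 0.624, 0.781, -0.004]
contact_force: [0.1, -0.1, -2.2]
width: 0.196
```

```bash
python3 -c "
from h import *
st();go([644,-231.5,425],103)"
```

```text
t 13.27 tcp [ 642.1 -230.5  417.4] yaw 102.72 z [-0.007 -0.003 -1.   ] F [ 0.1 -0.1 -2.2] M [ 0.04 -0.    0.03] w 0.196 q6 -0.67
shift [-0.0014, 0.0016, -0.0076] turn [-0.46, 0.07, -0.28] rows 0.2
```

Emit:
{"fn": "servo_tool", "kwargs": {
  "steps": [
    [-0.0014, 0.0016, -0.003, -0.6, 0, 0, -1],
    [-0.0014, 0.0016, -0.003, -0.6, 0, 0, -1],
    [-0.0014, 0.0016, -0.003, -0.6, 0, 0, -1]
  ]
}}

```text
clock: 13.52
tcp_pos: [644.0, -231.6, 420.3]
eef_rot: [0.001, 0.625, 0.781, 0.001]
contact_force: [-0.0, 0.0, -2.4]
width: 0.199
```

```bash
python3 -c "
from h import *
st();go([644,-231.5,350],103)
save('side','s8',(240,20,340,200),4)"
```

```text
t 13.52 tcp [ 644.  -231.6  420.3] yaw 102.65 z [ 0.003 -0.001 -1.   ] F [-0.   0.  -2.4] M [0.01 0.03 0.02] w 0.199 q6 -0.67
shift [0.0002, -0.0002, 0.0703] turn [0.15, 0.07, -0.35] rows 1.7
```

View pics/s8.png

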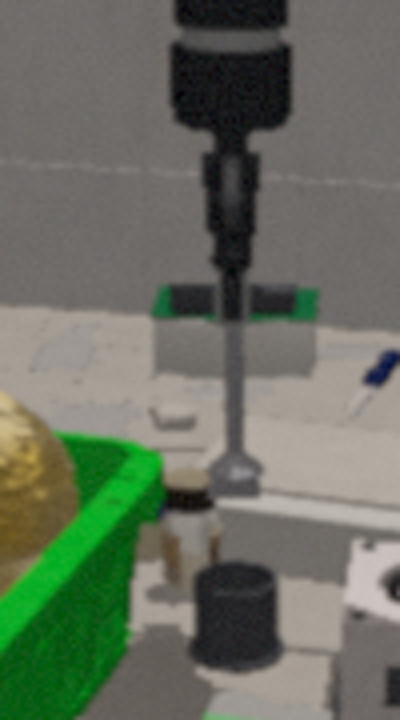

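Emit:
{"fn": "servo_tool", "kwargs": {
  "steps": [
    [0, 0, 0.02, 0, 0, 0, -1],
    [0, 0, 0.04, 0, 0, 0, -1],
    [0, 0, 0.055, 0, 0, 0, -1],
    [0, 0, 0.065, 0, 0, 0, -1],
    [0, 0, 0.075, 0, 0, 0, -1],
    [0, 0, 0.075, 0, 0, 0, -1]
  ]
}}

```text
clock: 14.07
tcp_pos: [643.8, -231.4, 343.2]
eef_rot: [-0.0, 0.625, 0.781, 0.0]
contact_force: [0.2, -0.9, -3.5]
width: 0.199
```

```bash
python3 -c "
from h import *
st();go([644,-231.5,300],103)"
```

```text
t 14.07 tcp [ 643.8 -231.4  343.2] yaw 102.65 z [ 0.     0.001 -1.   ] F [ 0.2 -0.9 -3.5] M [-0.05 -0.06 -0.01] w 0.199 q6 -0.67
shift [-0.0002, 0.0002, 0.0432] turn [0.01, -0.03, -0.35] rows 1.0
```

Tool end is now inside the sleeve (below 60 mm) with no sideways force. I'll go on down.

Emit:
{"fn": "servo_tool", "kwargs": {
  "steps": [
    [0, 0, 0.015, 0, 0, 0, -1],
    [0, 0, 0.03, 0, 0, 0, -1],
    [0, 0, 0.037, 0, 0, 0, -1],
    [0, 0, 0.041, 0, 0, 0, -1],
    [0, 0, 0.0425, 0, 0, 0, -1],
    [0, 0, 0.0435, 0, 0, 0, -1]
  ]
}}

```text
clock: 14.57
tcp_pos: [644.0, -231.5, 300.4]
eef_rot: [0.0, 0.625, 0.781, 0.0]
contact_force: [-0.3, -0.3, -3.0]
width: 0.199
```

```bash
python3 -c "
from h import *
st()"
```

```text
t 14.57 tcp [ 644.  -231.5  300.4] yaw 102.64 z [ 0.001  0.    -1.   ] F [-0.3 -0.3 -3. ] M [-0.04  0.01 -0.  ] w 0.199 q6 -0.67
```

Emit:
{"fn": "servo_tool", "kwargs": {
  "steps": [
    [0, 0, 0.0015, 0, 0, 0, -1],
    [0, 0, 0.0015, 0, 0, 0, -1],
    [0, 0, 0.0015, 0, 0, 0, -0.4],
    [0, 0, 0.0015, 0, 0, 0, -0.1],
    [0, 0, 0.0015, 0, 0, 0, -0.1],
    [0, 0, -0.02, 0, 0, 0, -0.1],
    [0, 0, -0.05, 0, 0, 0, -0.1],
    [0, 0, -0.08, 0, 0, 0, -0.1],
    [0, 0, -0.12, 0, 0, 0, -0.1],
    [0, 0, -0.12, 0, 0, 0, -0.1]
  ]
}}

```text
clock: 15.4
tcp_pos: [645.2, -232.1, 429.9]
eef_rot: [0.007, 0.625, 0.781, 0.002]
contact_force: [0.8, 0.2, 1.0]
width: 0.454
```

```bash
python3 -c "
from h import *
st();go([636,77,360],-50);go([636,77,360],130)
save('side','s9',(240,20,340,200),4);save('top','t9',(300,130,470,260),4)"
```

```text
t 15.4 tcp [ 645.2 -232.1  429.9] yaw 102.65 z [ 0.013 -0.006 -1.   ] F [0.8 0.2 1. ] M [ 0.02 -0.06  0.  ] w 0.454 q6 -0.67
shift [0.3042, 0.0579, 0.068] turn [0.86, -0.72, 152.65] rows 21.3
shift [0.3042, 0.0579, 0.068] turn [0.53, 0.63, -27.35] rows 7.6
```

View pics/s9.png

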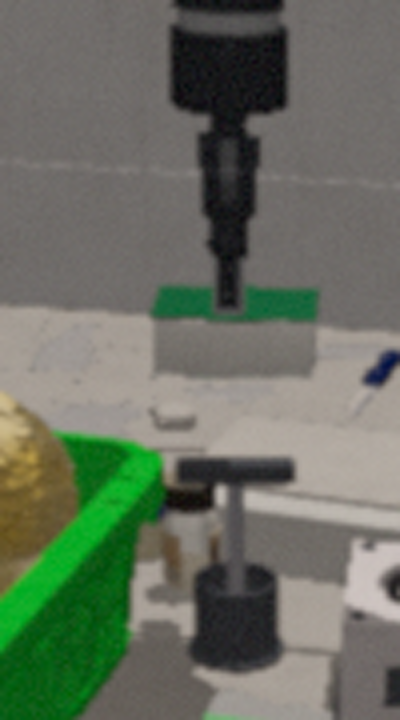

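Emit:
{"fn": "servo_tool", "kwargs": {
  "steps": [
    [0.305, 0.058, 0.06, 0.5, 0.6, -27.4, 0],
    [0.305, 0.058, 0.06, 0.5, 0.6, -27.4, 0],
    [0.305, 0.058, 0.06, 0.5, 0.6, -27.4, 0],
    [0.305, 0.058, 0.06, 0.5, 0.6, -27.4, 0],
    [0.305, 0.058, 0.06, 0.5, 0.6, -27.4, 0],
    [0.305, 0.058, 0.06, 0.5, 0.6, -27.4, 0],
    [0.305, 0.058, 0.06, 0.5, 0.6, -27.4, 0],
    [0.305, 0.058, 0.06, 0.5, 0.6, -27.4, 0],
    [0.305, 0.058, 0.06, 0.5, 0.6, -27.4, 0],
    [0.305, 0.058, 0.06, 0.5, 0.6, -27.4, 0],
    [0.305, 0.058, 0.06, 0.5, 0.6, -27.4, 0]
  ]
}}

```text
clock: 16.42
tcp_pos: [634.5, 77.9, 361.8]
eef_rot: [-0.004, 0.422, 0.906, -0.0]
contact_force: [0.0, 0.1, 0.6]
width: 0.502
```

```bash
python3 -c "
from h import *
st();go([636.5,77.3,215],130)
save('top','t10',(170,130,460,280),2.7)
save('side','s10',(200,120,340,300),4)"
```

```text
t 16.42 tcp [634.5  77.9 361.8] yaw 130.04 z [-0.008  0.003 -1.   ] F [0.  0.1 0.6] M [ 0.04 -0.03 -0.  ] w 0.502 q6 -0.69
shift [-0.0028, 0.0018, 0.1468] turn [-0.24, -0.39, 0.04] rows 3.5
```

View pics/t10.png

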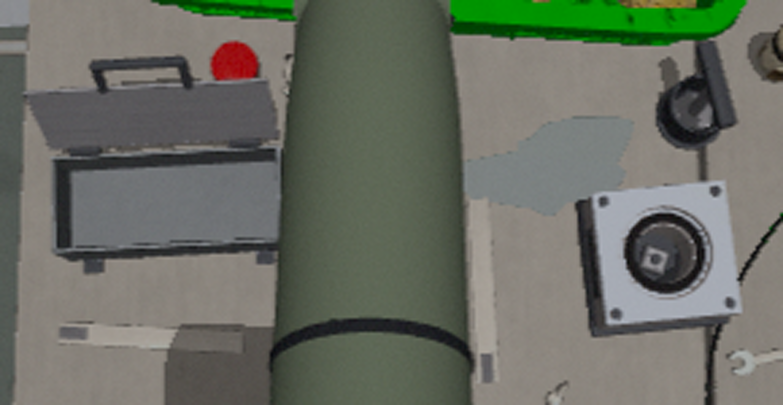

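View pics/s10.png

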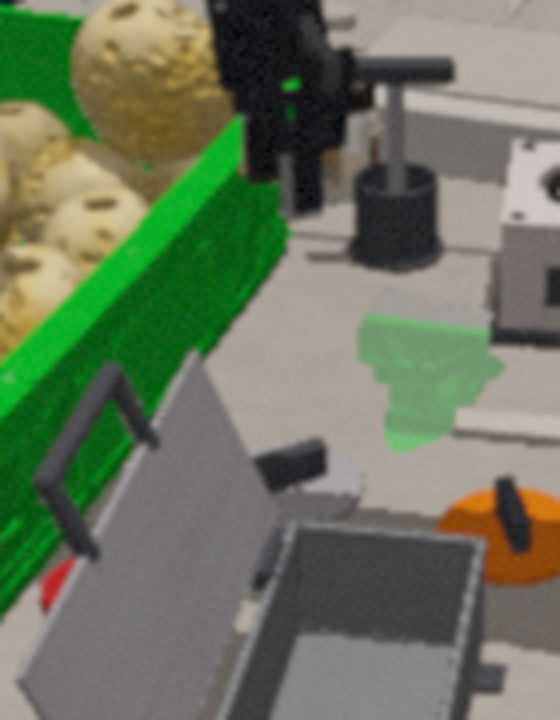

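```bash
python3 -c "
from h import *
for P in ([654.1,93,31],[617.5,62,31],[637,77.3,8]):print((proj('side',[P])[0]-[200,120]+.5)*4)"
```

```text
[253.25684473 461.02111221]
[330.06873922 438.29553402]
[291.63574968 482.09954187]
```

Emit:
{"fn": "servo_tool", "kwargs": {
  "steps": [
    [-0.002, 0.002, 0.04, -0.3, -0.4, 0, 0],
    [-0.002, 0.002, 0.08, -0.3, -0.4, 0, 0],
    [-0.002, 0.002, 0.115, -0.3, -0.4, 0, 0],
    [-0.002, 0.002, 0.13, -0.3, -0.4, 0, 0],
    [-0.002, 0.002, 0.14, -0.3, -0.4, 0, 0],
    [-0.002, 0.002, 0.14, -0.3, -0.4, 0, 0]
  ]
}}

```text
clock: 17.02
tcp_pos: [636.0, 75.7, 220.2]
eef_rot: [-0.001, 0.424, 0.906, -0.0]
contact_force: [-0.2, -0.1, 1.0]
width: 0.5
```

```bash
python3 -c "
from h import *
st();go([636.5,77.3,185],130)
save('side','s11',(200,120,340,300),4)"
```

```text
t 17.02 tcp [636.   75.7 220.2] yaw 129.82 z [-0.002  0.001 -1.   ] F [-0.2 -0.1  1. ] M [-0.02  0.01 -0.01] w 0.5 q6 -0.69
shift [0.0008, 0.0014, 0.0352] turn [-0.05, -0.09, -0.18] rows 0.8
```

View pics/s11.png

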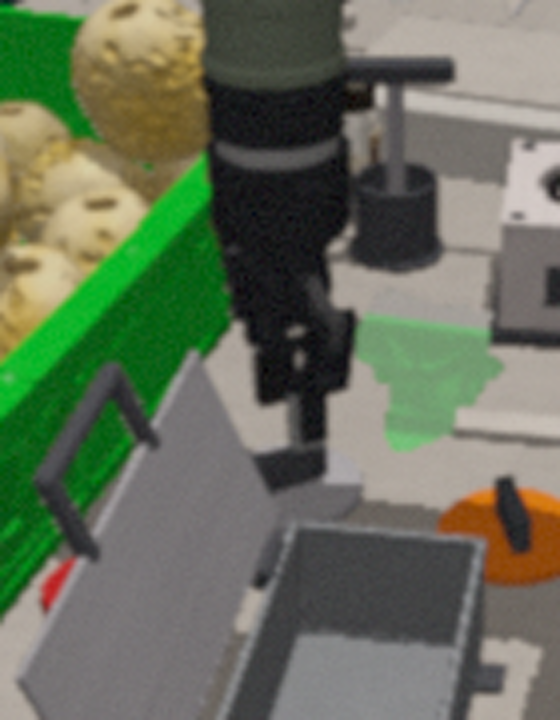

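Emit:
{"fn": "servo_tool", "kwargs": {
  "steps": [
    [0.001, 0.0014, 0.015, 0, 0, 0, 0],
    [0.001, 0.0014, 0.026, 0, 0, 0, 0],
    [0.001, 0.0014, 0.033, 0, 0, 0, 0],
    [0.001, 0.0014, 0.035, 0, 0, 0, 0],
    [0.001, 0.0014, 0.035, 0, 0, 0, -0.4],
    [0.001, 0.0014, 0.035, 0, 0, 0, -1],
    [0.001, 0.0014, 0.035, 0, 0, 0, -1],
    [0.001, 0.0014, 0.035, 0, 0, 0, -1],
    [0.001, 0.0014, 0.035, 0, 0, 0, -1],
    [0.001, 0.0014, 0.035, 0, 0, 0, -1]
  ],
  "grip_force": 60
}}

```text
clock: 17.9
tcp_pos: [637.7, 77.8, 188.0]
eef_rot: [0.001, 0.424, 0.906, 0.001]
contact_force: [-0.4, 0.7, 5.5]
width: 0.119
```

```bash
python3 -c "
from h import *
st()"
```

```text
t 17.9 tcp [637.7  77.8 188. ] yaw 129.85 z [ 0.003  0.001 -1.   ] F [-0.4  0.7  5.5] M [-0.03  0.15  0.04] w 0.119 q6 -0.69
```

Emit:
{"fn": "servo_tool", "kwargs": {
  "steps": [
    [0, 0, -0.02, 0, 0, 0, -1],
    [0, 0, -0.04, 0, 0, 0, -1],
    [0, 0, -0.07, 0, 0, 0, -1],
    [0, 0, -0.1, 0, 0, 0, -1],
    [0, 0, -0.135, 0, 0, 0, -1],
    [0, 0, -0.135, 0, 0, 0, -1],
    [0, 0, -0.135, 0, 0, 0, -1]
  ]
}}

```text
clock: 18.48
tcp_pos: [638.1, 77.7, 325.2]
eef_rot: [0.003, 0.424, 0.906, 0.002]
contact_force: [-0.6, 0.0, -1.9]
width: 0.121
```

```bash
python3 -c "
from h import *
st();go([490.5,-188.3,323],90)
save('side','s12',(200,60,340,240),4)"
```

```text
t 18.48 tcp [638.1  77.7 325.2] yaw 129.86 z [ 0.007  0.001 -1.   ] F [-0.6  0.  -1.9] M [-0.    0.05  0.07] w 0.121 q6 -0.69
shift [-0.1096, -0.2838, 0.0009] turn [0.4, 0.1, 39.86] rows 7.3
```

View pics/s12.png

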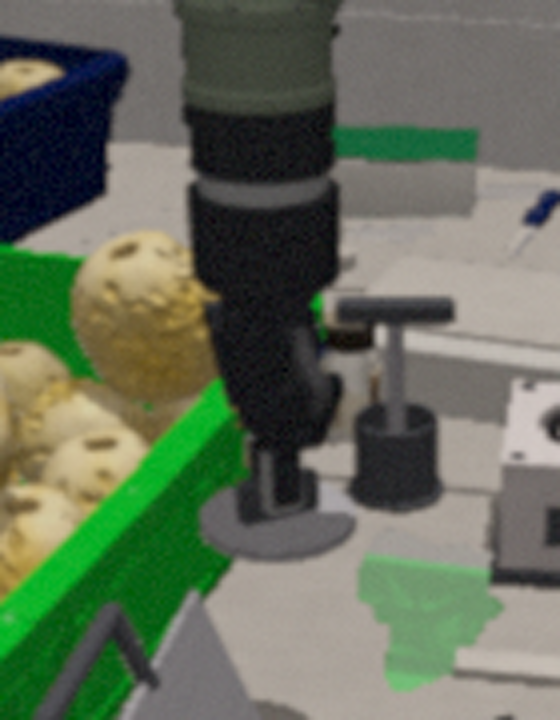

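Emit:
{"fn": "servo_tool", "kwargs": {
  "steps": [
    [-0.11, -0.284, -0.01, 0.4, 0, 40, -1],
    [-0.11, -0.284, -0.01, 0.4, 0, 40, -1],
    [-0.11, -0.284, -0.01, 0.4, 0, 40, -1],
    [-0.11, -0.284, -0.01, 0.4, 0, 40, -1],
    [-0.11, -0.284, -0.01, 0.4, 0, 40, -1],
    [-0.11, -0.284, -0.01, 0.4, 0, 40, -1],
    [-0.11, -0.284, -0.01, 0.4, 0, 40, -1],
    [-0.11, -0.284, -0.01, 0.4, 0, 40, -1],
    [-0.11, -0.284, -0.01, 0.4, 0, 40, -1],
    [-0.11, -0.284, -0.01, 0.4, 0, 40, -1],
    [-0.11, -0.284, -0.01, 0.4, 0, 40, -1]
  ]
}}

```text
clock: 19.45
tcp_pos: [489.4, -188.0, 331.1]
eef_rot: [-0.002, 0.708, 0.706, -0.002]
contact_force: [0.4, -0.6, -1.2]
width: 0.12
```

```bash
python3 -c "
from h import *
st();go([490.5,-188.3,300],90)
save('side','s13',(290,60,410,220),4.5)
save('top','t13',(370,170,470,260),6)"
```

```text
t 19.45 tcp [ 489.4 -188.   331.1] yaw 89.88 z [-0.005  0.    -1.   ] F [ 0.4 -0.6 -1.2] M [-0.03  0.02  0.01] w 0.12 q6 -0.5
shift [-0.0003, 0.0012, 0.0311] turn [-0.3, -0.01, -0.12] rows 0.7
```

View pics/s13.png

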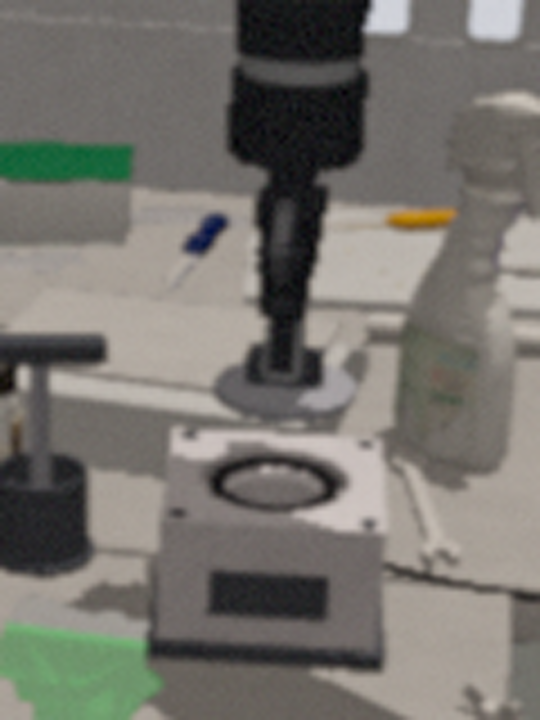

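View pics/t13.png

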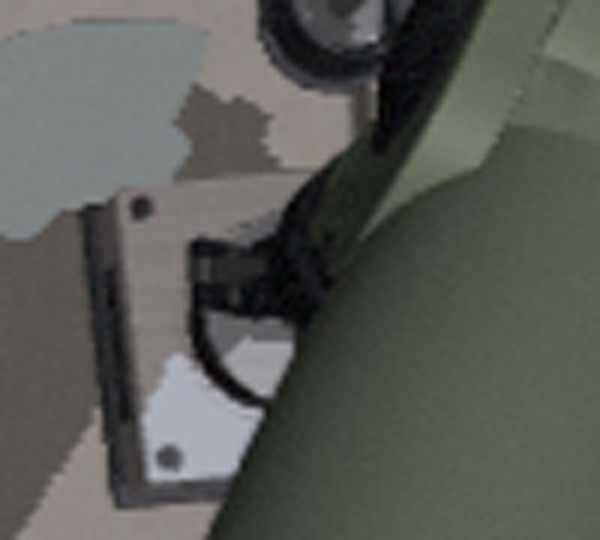

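Run:
```python
from h import *
for P in ([488.5,-188,151],[488.5,-188,143],[490.5,-188.5,151],[490.5,-188.5,87],[490.5,-188.5,90]): print(P,(proj("side",[P])[0]-[290,60]+.5)*4.5)
th=np.linspace(0,2*np.pi,80)
I=cv2.imread("pics/s13.png")
def ring(c,r,z,col):
    for u in proj("side",np.c_[c[0]+r*np.cos(th),c[1]+r*np.sin(th),0*th+z]): cv2.circle(I,tuple(((u-[290,60]+.5)*4.5).astype(int).tolist()),1,col,-1)
ring((490.5,-188.5),45,90,(0,0,255)); ring((488.5,-188),42,151,(0,255,255)); ring((488.5,-188),42,143,(0,255,0))
cv2.imwrite("pics/s13o.png",I)
```

```text
[488.5, -188, 151] [283.25800299 382.92847422]
[488.5, -188, 143] [282.48437475 395.62938967]
[490.5, -188.5, 151] [279.94731288 382.31658224]
[490.5, -188.5, 87] [274.00374943 481.41589011]
[490.5, -188.5, 90] [274.27499218 476.893356  ]
```

View pics/s13o.png

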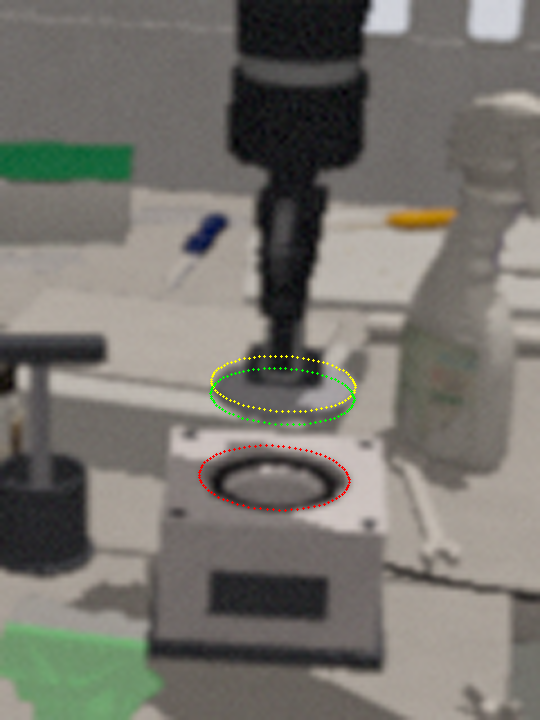

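Emit:
{"fn": "servo_tool", "kwargs": {
  "steps": [
    [0.0013, 0.0023, 0.015, -0.3, 0, 0, -1],
    [0.0013, 0.0023, 0.03, -0.3, 0, 0, -1],
    [0.0013, 0.0023, 0.04, -0.3, 0, 0, -1],
    [0.0013, 0.0023, 0.046, -0.3, 0, 0, -1],
    [0.0013, 0.0023, 0.046, -0.3, 0, 0, -1],
    [0.0013, 0.0023, 0.046, -0.3, 0, 0, -1]
  ]
}}

```text
clock: 20.05
tcp_pos: [492.2, -186.0, 285.5]
eef_rot: [0.0, 0.707, 0.707, -0.0]
contact_force: [-0.1, 0.2, -1.3]
width: 0.127
```

```bash
python3 -c "
from h import *
st()
save('side','s14',(310,110,390,200),7)"
```

```text
t 20.05 tcp [ 492.2 -186.   285.5] yaw 90.0 z [ 0. -0. -1.] F [-0.1  0.2 -1.3] M [-0.01 -0.02  0.02] w 0.127 q6 -0.5
```

View pics/s14.png

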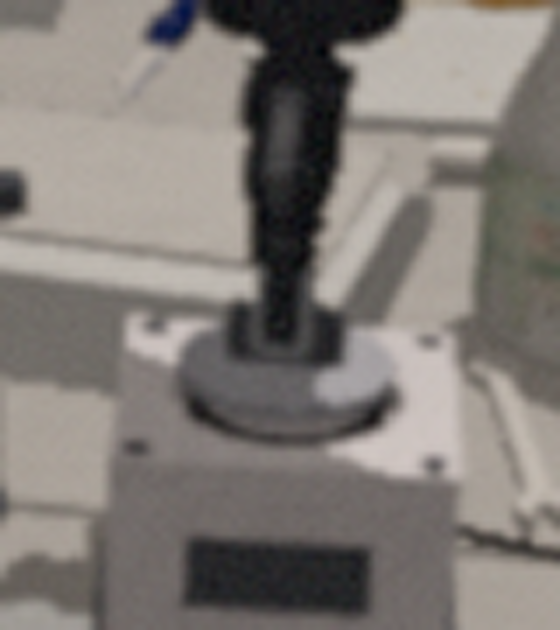

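Emit:
{"fn": "servo_tool", "kwargs": {
  "steps": [
    [-0.0033, -0.0003, 0, 0, 0, 0, -1],
    [-0.0033, -0.0003, 0, 0, 0, 0, -1],
    [-0.0033, -0.0003, 0, 0, 0, 0, -1]
  ]
}}

```text
clock: 20.35
tcp_pos: [492.3, -189.9, 286.6]
eef_rot: [0.001, 0.707, 0.707, 0.0]
contact_force: [0.1, 1.2, -0.7]
width: 0.121
```

Run:
```python
from h import *
st(); save('side','s15',(310,110,390,200),7)
I=cv2.imread("pics/s15.png");th=np.linspace(0,2*np.pi,80)
for c,r,z,col in (((490.5,-188.5),45,90,(0,0,255)),((490.5,-188.5),42,105,(0,255,255))):
    for u in proj("side",np.c_[c[0]+r*np.cos(th),c[1]+r*np.sin(th),0*th+z]): cv2.circle(I,tuple(((u-[310,110]+.5)*7).astype(int).tolist()),1,col,-1)
cv2.imwrite("pics/s15.png",I)
```

```text
t 20.35 tcp [ 492.3 -189.9  286.6] yaw 89.96 z [ 0.002 -0.001 -1.   ] F [ 0.1  1.2 -0.7] M [-0.02 -0.01 -0.01] w 0.121 q6 -0.51
```

View pics/s15.png

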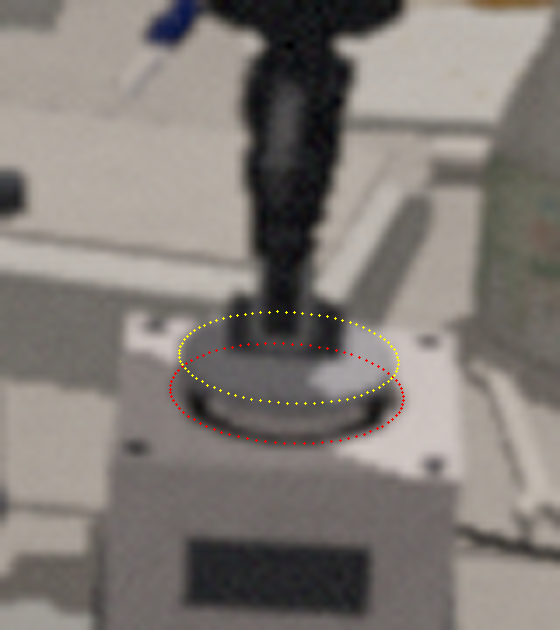

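Emit:
{"fn": "servo_tool", "kwargs": {
  "steps": [
    [0, 0, 0.003, 0, 0, 0, -1],
    [0, 0, 0.006, 0, 0, 0, -1],
    [0, 0, 0.008, 0, 0, 0, -1],
    [0, 0, 0.01, 0, 0, 0, -1],
    [0, 0, 0.01, 0, 0, 0, -1]
  ]
}}

```text
clock: 20.82
tcp_pos: [492.0, -189.7, 275.8]
eef_rot: [0.001, 0.707, 0.707, 0.0]
contact_force: [-0.2, -0.3, -2.7]
width: 0.121
```

```bash
python3 -c "
from h import *
st()"
```

```text
t 20.82 tcp [ 492.  -189.7  275.8] yaw 89.96 z [ 0.001 -0.001 -1.   ] F [-0.2 -0.3 -2.7] M [-0.03 -0.03  0.03] w 0.121 q6 -0.51
```

Emit:
{"fn": "servo_tool", "kwargs": {
  "steps": [
    [0, 0, 0.001, 0, 0, 0, -1],
    [0, 0, 0.002, 0, 0, 0, -1],
    [0, 0, 0.003, 0, 0, 0, -1],
    [0, 0, 0.003, 0, 0, 0, -1]
  ]
}}

```text
clock: 21.15
tcp_pos: [492.0, -189.7, 273.4]
eef_rot: [0.001, 0.707, 0.707, 0.0]
contact_force: [-1.2, 0.2, 3.9]
width: 0.121
```

```bash
python3 -c "
from h import *
st()"
```

```text
t 21.15 tcp [ 492.  -189.7  273.4] yaw 89.97 z [ 0.002 -0.001 -1.   ] F [-1.2  0.2  3.9] M [0.11 0.29 0.04] w 0.121 q6 -0.51
```

Emit:
{"fn": "servo_tool", "kwargs": {
  "steps": [
    [0, 0, 0.001, 0, 0, 0, -1],
    [0, 0, 0.002, 0, 0, 0, -1],
    [0, 0, 0.003, 0, 0, 0, -1],
    [0, 0, 0.003, 0, 0, 0, -1]
  ]
}}

```text
clock: 21.48
tcp_pos: [492.0, -189.7, 270.9]
eef_rot: [0.001, 0.707, 0.707, 0.0]
contact_force: [-1.4, 0.6, 4.8]
width: 0.124
```

```bash
python3 -c "
from h import *
st()"
```

```text
t 21.48 tcp [ 492.  -189.7  270.9] yaw 89.97 z [ 0.002 -0.001 -1.   ] F [-1.4  0.6  4.8] M [0.19 0.34 0.04] w 0.124 q6 -0.51
```

Emit:
{"fn": "servo_tool", "kwargs": {
  "steps": [
    [0, 0, 0.001, 0, 0, 0, -1],
    [0, 0, 0.002, 0, 0, 0, -1],
    [0, 0, 0.003, 0, 0, 0, -1],
    [0, 0, 0.003, 0, 0, 0, -1]
  ]
}}

```text
clock: 21.82
tcp_pos: [491.9, -189.6, 269.8]
eef_rot: [0.002, 0.707, 0.707, 0.0]
contact_force: [-5.4, 3.4, 17.2]
width: 0.122
```

```bash
python3 -c "
from h import *
st()"
```

```text
t 21.82 tcp [ 491.9 -189.6  269.8] yaw 89.97 z [ 0.002 -0.002 -1.   ] F [-5.4  3.4 17.2] M [ 0.67  1.24 -0.05] w 0.122 q6 -0.51
```

Emit:
{"fn": "servo_tool", "kwargs": {
  "steps": [
    [0, 0, 0.001, 0, 0, 0, -1],
    [0, 0, 0.002, 0, 0, 0, -1],
    [0, 0, 0.002, 0, 0, 0, -1]
  ]
}}

```text
clock: 22.07
tcp_pos: [491.8, -189.5, 269.8]
eef_rot: [0.002, 0.707, 0.707, 0.0]
contact_force: [-5.8, 3.3, 18.3]
width: 0.122
```

```bash
python3 -c "
from h import *
st(); save('side','s16',(310,110,390,200),7)"
```

```text
t 22.07 tcp [ 491.8 -189.5  269.8] yaw 89.98 z [ 0.003 -0.003 -1.   ] F [-5.8  3.3 18.3] M [ 0.75  1.37 -0.02] w 0.122 q6 -0.51
```

View pics/s16.png

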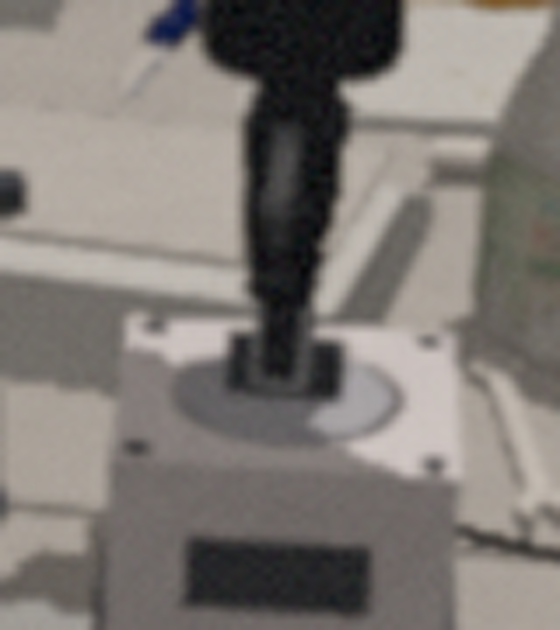

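Emit:
{"fn": "servo_tool", "kwargs": {
  "steps": [
    [0, 0, 0.002, 0, 0, 0, -1],
    [0, 0, 0.002, 0, 0, 0, -1],
    [0, 0, 0, 0, 0, 0, -1],
    [0, 0, 0, 0, 0, 0, -0.6],
    [0, 0, 0, 0, 0, 0, -0.3],
    [0, 0, 0, 0, 0, 0, 0],
    [0, 0, -0.02, 0, 0, 0, 0],
    [0, 0, -0.06, 0, 0, 0, 0],
    [0, 0, -0.1, 0, 0, 0, 0],
    [0, 0, -0.13, 0, 0, 0, 0],
    [0, 0, -0.13, 0, 0, 0, 0]
  ]
}}

```text
clock: 23.03
tcp_pos: [493.2, -190.1, 406.1]
eef_rot: [0.007, 0.707, 0.707, 0.002]
contact_force: [1.3, -0.9, 0.2]
width: 0.497
```

```bash
python3 -c "
from h import *
st(); go([461.8,-13.7,330],2); save('side','s17',(310,110,390,200),7); save('top','t17',(170,130,460,280),2.7)"
```

```text
t 23.03 tcp [ 493.2 -190.1  406.1] yaw 89.99 z [ 0.012 -0.008 -1.   ] F [ 1.3 -0.9  0.2] M [-0.08  0.    0.02] w 0.497 q6 -0.51
shift [0.1769, -0.0324, 0.0744] turn [0.91, -0.2, 87.99] rows 12.3
```

View pics/s17.png

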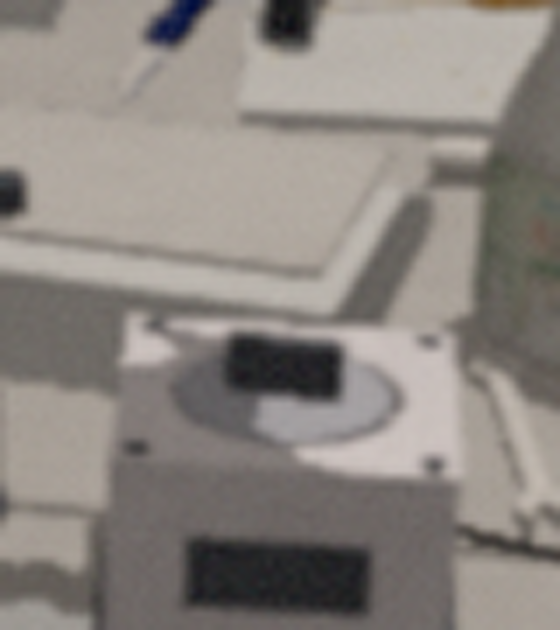

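View pics/t17.png

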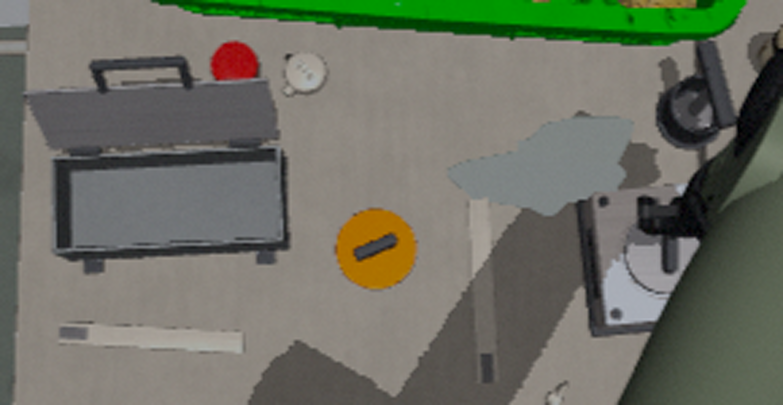

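```bash
python3 -c "
from h import *
go([461.8,-13.7,330],92.3)"; sed -i 's/top0_raw/t17_raw/' m1.py; python3 m1.py | grep -E "^A|^B"
python3 - <<'E'
from h import *
crop("t17",(180,140,290,245),7,"bx")
crop("s17",(195,200,335,380),4,"bxs")
E
```

```text
shift [0.176, -0.0305, 0.0699] turn [0.33, 0.24, -2.32] rows 4.6
A [[408.7, 424.0, 9.0], [433.4, 423.4, 9.0], [421.7, 233.6, 9.0], [397.1, 234.7, 9.0]] c [415.2 328.9   9. ] 24.7 190.2
B [[557.9, 1.3, 9.0], [557.7, -23.9, 9.0], [475.4, -22.8, 9.0], [475.5, 2.2, 9.0]] c [516.6 -10.8   9. ] 25.2 82.4Traceback (most recent call last):
  File "m1.py", line 19, in <module>
    c=comp(U((b>g)),bx(296,155,335,195)); e=cv2.minEnclosingCircle(c); print("plate px",un([e[0]]),e[1]/S,cv2.contourArea(c)/16, plane("top",un([e[0]]),8).round(1)); M=cv2.moments(c);print(plane("top",un([[M['m10']/M['m00'],M['m01']/M['m00']]]),8))
  File "m1.py", line 4, in comp
    c,_=cv2.findContours(m,cv2.RETR_EXTERNAL,cv2.CHAIN_APPROX_NONE); return max(c,key=cv2.contourArea)
                                                                            ~~~^^^^^^^^^^^^^^^^^^^^^^^
ValueError: max() iterable argument is empty
```

View pics/bx.png

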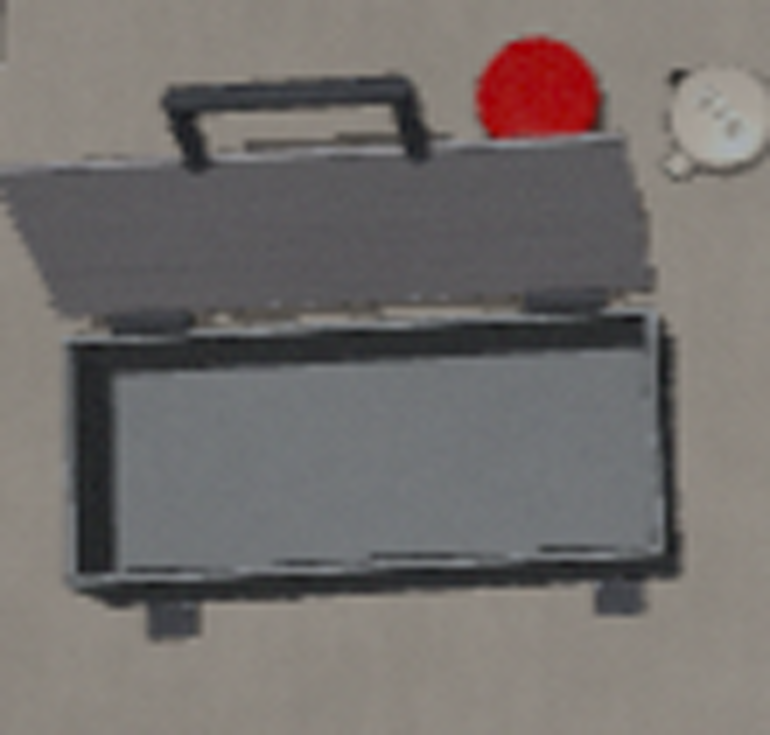

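View pics/bxs.png

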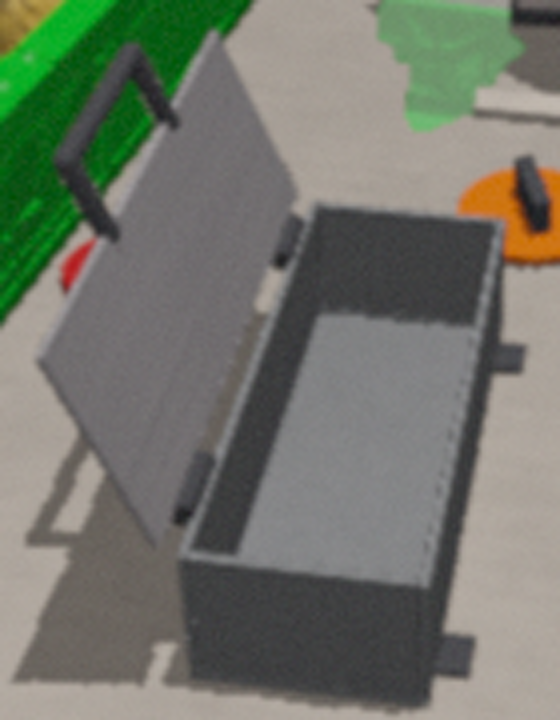

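Run:
```python
from h import *
f=lambda pts,x0,y0,s:(np.array(pts,float)+.5)/s-.5+np.array([x0,y0])
P=plane("top",f([[70,342],[657,313],[660,553],[73,585]],180,140,7),70)
print(P.round(1).tolist(),P.mean(0))
for i in range(4):
    d=P[(i+1)%4]-P[i]; print(np.linalg.norm(d).round(1),np.degrees(np.arctan2(d[1],d[0])).round(1))
B=f([[165,92],[412,80]],180,140,7)
S=f([[68,160],[133,50]],195,200,4)
print("bar ends tri",tri(B[0],S[0]),tri(B[1],S[1]))
```

```text
[[590.3, 418.0, 70.0], [600.2, 190.6, 70.0], [506.7, 188.6, 70.0], [495.6, 413.7, 70.0]] [548.22488364 302.72751322  70.        ]
227.6 -87.5
93.5 -178.8
225.4 92.8
94.8 2.6
bar ends tri (array([652.6, 351.5, 198. ]), np.float64(5.9)) (array([658.3, 264.9, 194.5]), np.float64(3.7))
```

Emit:
{"fn": "servo_tool", "kwargs": {
  "steps": [
    [0.176, -0.031, 0.07, 0.4, 0.2, -2.3, 0],
    [0.176, -0.031, 0.07, 0.4, 0.2, -2.3, 0],
    [0.176, -0.031, 0.07, 0.4, 0.2, -2.3, 0],
    [0.176, -0.031, 0.07, 0.4, 0.2, -2.3, 0],
    [0.176, -0.031, 0.07, 0.4, 0.2, -2.3, 0],
    [0.176, -0.031, 0.07, 0.4, 0.2, -2.3, 0],
    [0.176, -0.031, 0.07, 0.4, 0.2, -2.3, 0],
    [0.176, -0.031, 0.07, 0.4, 0.2, -2.3, 0]
  ]
}}

```text
clock: 23.8
tcp_pos: [461.3, -13.9, 329.2]
eef_rot: [-0.001, 0.693, 0.721, -0.001]
contact_force: [-0.2, 0.5, -0.5]
width: 0.506
```

```bash
python3 -c "
from h import *
st(); save('side','s18',(240,150,400,400),2.4); save('top','t18',(170,130,470,280),2.6);go([461.8,-13.7,200],92.3)"
```

```text
t 23.8 tcp [461.3 -13.9 329.2] yaw 92.29 z [-0.002 -0.001 -1.   ] F [-0.2  0.5 -0.5] M [-0.05 -0.04  0.01] w 0.506 q6 -0.23
shift [0.001, 0.0002, 0.1299] turn [-0.06, 0.05, -0.1] rows 3.1
```

View pics/s18.png

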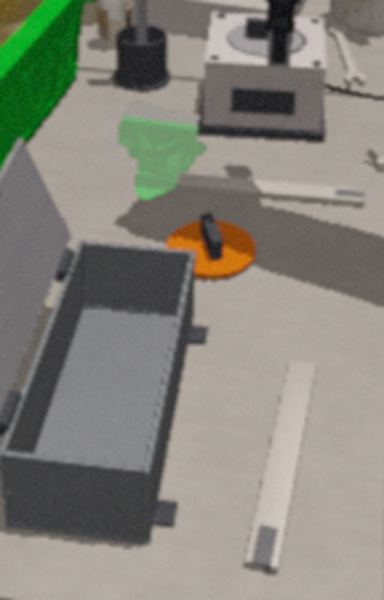

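View pics/t18.png

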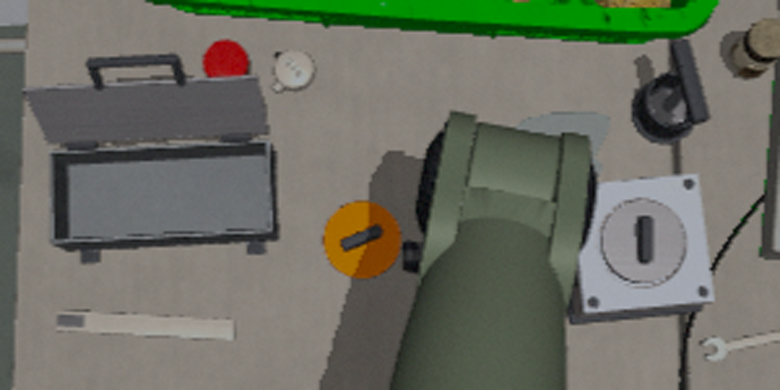

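Emit:
{"fn": "servo_tool", "kwargs": {
  "steps": [
    [0.001, 0, 0.04, 0, 0, 0, 0],
    [0.001, 0, 0.08, 0, 0, 0, 0],
    [0.001, 0, 0.115, 0, 0, 0, 0],
    [0.001, 0, 0.135, 0, 0, 0, 0],
    [0.001, 0, 0.145, 0, 0, 0, 0],
    [0.001, 0, 0.152, 0, 0, 0, 0],
    [0.001, 0, 0.154, 0, 0, 0, 0],
    [0.001, 0, 0.154, 0, 0, 0, 0]
  ]
}}

```text
clock: 24.57
tcp_pos: [462.0, -14.5, 175.9]
eef_rot: [0.0, 0.694, 0.72, -0.001]
contact_force: [0.5, 1.0, 1.1]
width: 0.501
```

```bash
python3 -c "
from h import *
st(); save('side','s19',(290,150,400,270),5)"
```

```text
t 24.57 tcp [462.  -14.5 175.9] yaw 92.13 z [-0.001 -0.001 -1.   ] F [0.5 1.  1.1] M [0.02 0.03 0.03] w 0.501 q6 -0.23
```

View pics/s19.png

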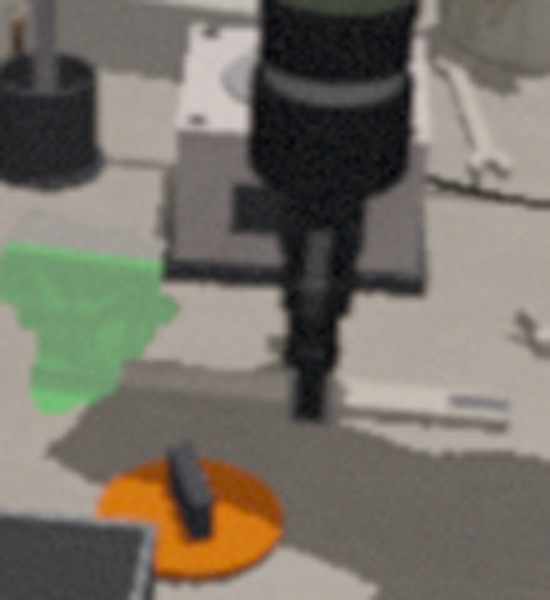

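Emit:
{"fn": "servo_tool", "kwargs": {
  "steps": [
    [0, 0, 0.001, 0, 0, 0, -0.3],
    [0, 0, 0.001, 0, 0, 0, -0.6],
    [0, 0, 0.001, 0, 0, 0, -1],
    [0, 0, 0.001, 0, 0, 0, -1],
    [0, 0, 0.001, 0, 0, 0, -1],
    [0, 0, 0.001, 0, 0, 0, -1],
    [0, 0, -0.03, 0, 0, 0, -1],
    [0, 0, -0.06, 0, 0, 0, -1],
    [0, 0, -0.06, 0, 0, 0, -1]
  ],
  "grip_force": 60
}}

```text
clock: 25.37
tcp_pos: [464.4, -14.5, 241.1]
eef_rot: [0.004, 0.694, 0.72, 0.002]
contact_force: [1.1, 0.4, -0.7]
width: 0.23
```

```bash
python3 -c "
from h import *
st(); save('side','s20',(270,90,400,270),4)"
```

```text
t 25.37 tcp [464.4 -14.5 241.1] yaw 92.17 z [ 0.008 -0.003 -1.   ] F [ 1.1  0.4 -0.7] M [ 0.05 -0.06 -0.01] w 0.23 q6 -0.23
```

View pics/s20.png

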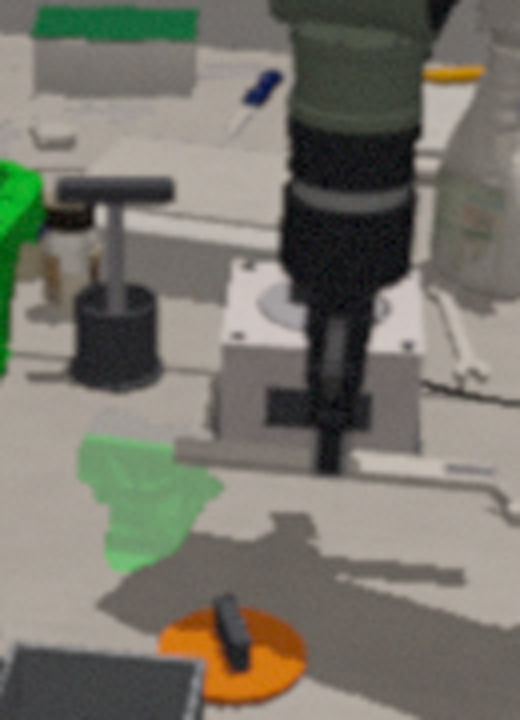

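```bash
python3 -c "
from h import *
go([534,302,300],182.6)"
```

```text
shift [0.3135, 0.0824, -0.061] turn [0.18, 0.43, -90.44] rows 12.6
```

Emit:
{"fn": "servo_tool", "kwargs": {
  "steps": [
    [0.1, 0.02, -0.061, 0, 0, -50, -1],
    [0.1, 0.02, -0.061, 0, 0, -50, -1],
    [0.1, 0.02, -0.061, 0, 0, -50, -1],
    [0.1, 0.02, -0.061, 0, 0, -50, -1],
    [0.1, 0.02, -0.061, 0, 0, -50, -1],
    [0.2, 0.05, -0.061, 0, 0, -75, -1],
    [0.2, 0.05, -0.061, 0, 0, -75, -1],
    [0.2, 0.05, -0.061, 0, 0, -75, -1],
    [0.2, 0.05, -0.061, 0, 0, -75, -1],
    [0.3135, 0.082, -0.061, 0, 0.4, -90.4, -1],
    [0.3135, 0.082, -0.061, 0, 0.4, -90.4, -1],
    [0.3135, 0.082, -0.061, 0, 0.4, -90.4, -1],
    [0.3135, 0.082, -0.061, 0, 0.4, -90.4, -1],
    [0.3135, 0.082, -0.061, 0, 0.4, -90.4, -1],
    [0.3135, 0.082, -0.061, 0, 0.4, -90.4, -1]
  ]
}}

```text
clock: 26.67
tcp_pos: [533.0, 302.0, 298.7]
eef_rot: [0.0, -0.022, 1.0, 0.0]
contact_force: [-0.3, 0.6, -1.3]
width: 0.226
```

```bash
python3 -c "
from h import *
st(); save('side','s21',(190,60,400,400),2); save('top','t21',(170,130,370,280),4);go([534,302,184],182.6)"
```

```text
t 26.67 tcp [533.  302.  298.7] yaw -177.53 z [ 0.     0.001 -1.   ] F [-0.3  0.6 -1.3] M [-0.01  0.03  0.01] w 0.226 q6 -1.22
shift [-0.0008, 0.0007, 0.1153] turn [0.05, 0.05, -0.18] rows 2.8
```

View pics/s21.png

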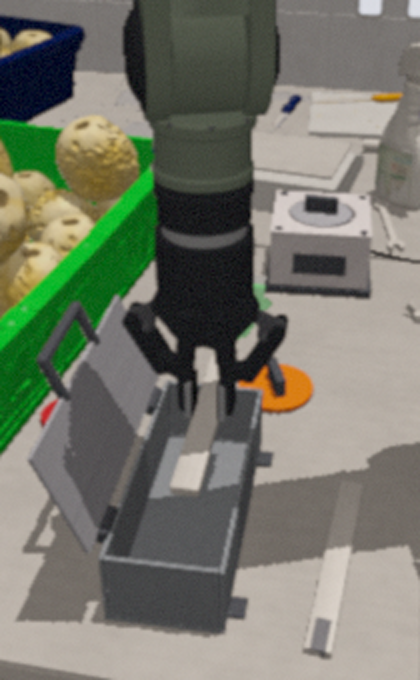

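View pics/t21.png

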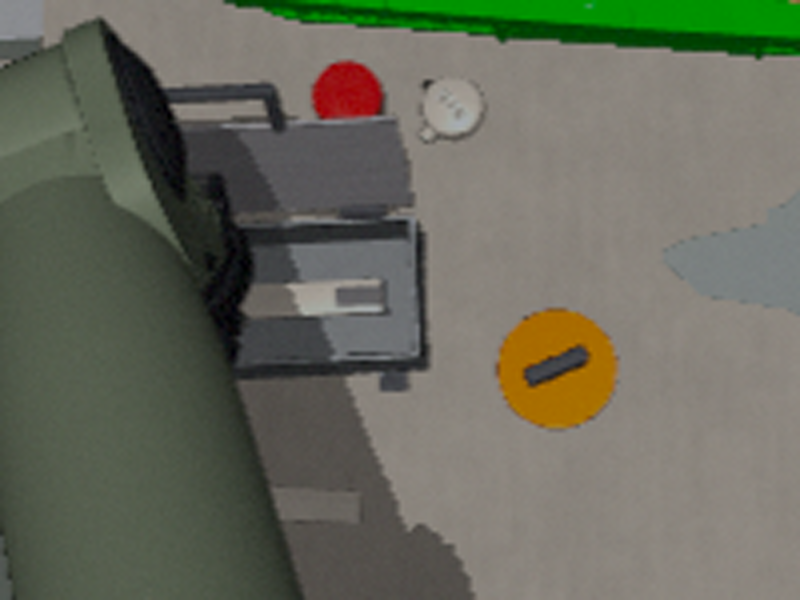

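```bash
python3 -c "
from h import *
go([547.5,302,212],182.6)"
```

```text
shift [-0.0143, 0.0002, 0.0874] turn [0.05, 0.05, -0.18] rows 2.1
```

Emit:
{"fn": "servo_tool", "kwargs": {
  "steps": [
    [-0.0143, 0, 0.02, 0, 0, 0, -1],
    [-0.0143, 0, 0.04, 0, 0, 0, -1],
    [-0.0143, 0, 0.055, 0, 0, 0, -1],
    [-0.0143, 0, 0.07, 0, 0, 0, -1],
    [-0.0143, 0, 0.082, 0, 0, 0, -1],
    [-0.0143, 0, 0.082, 0, 0, 0, -1]
  ]
}}

```text
clock: 27.27
tcp_pos: [546.4, 300.3, 214.7]
eef_rot: [-0.002, -0.02, 1.0, -0.0]
contact_force: [-0.6, -0.0, -0.3]
width: 0.227
```

```bash
python3 -c "
from h import *
st(); save('side','s22',(190,160,350,400),3)"
```

```text
t 27.27 tcp [546.4 300.3 214.7] yaw -177.72 z [-0.004 -0.001 -1.   ] F [-0.6 -0.  -0.3] M [-0.02  0.09 -0.07] w 0.227 q6 -1.23
```

View pics/s22.png

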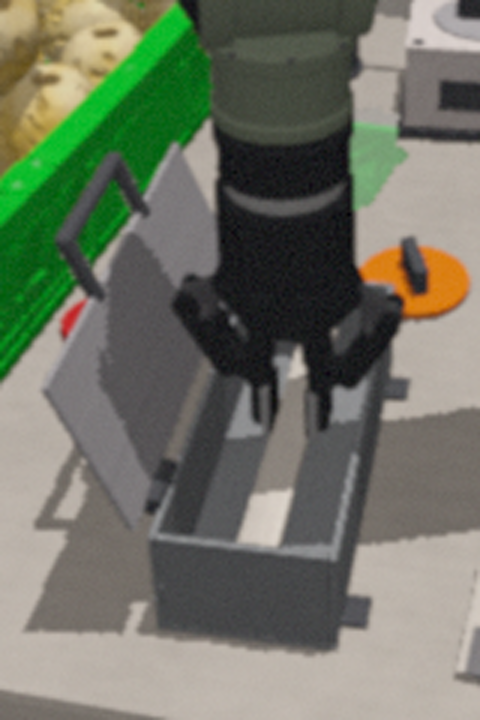

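Emit:
{"fn": "servo_tool", "kwargs": {
  "steps": [
    [-0.001, 0, 0.006, 0, 0, 0, -1],
    [-0.001, 0, 0.012, 0, 0, 0, -1],
    [-0.001, 0, 0.012, 0, 0, 0, -1]
  ]
}}

```text
clock: 27.57
tcp_pos: [547.7, 300.5, 203.6]
eef_rot: [-0.001, -0.02, 1.0, -0.0]
contact_force: [-0.3, -0.4, -0.5]
width: 0.229
```

```bash
python3 -c "
from h import *
st(); save('side','s23',(190,160,350,400),3)"
```

```text
t 27.57 tcp [547.7 300.5 203.6] yaw -177.71 z [-0.003 -0.    -1.   ] F [-0.3 -0.4 -0.5] M [-0.06  0.06 -0.02] w 0.229 q6 -1.23
```

View pics/s23.png

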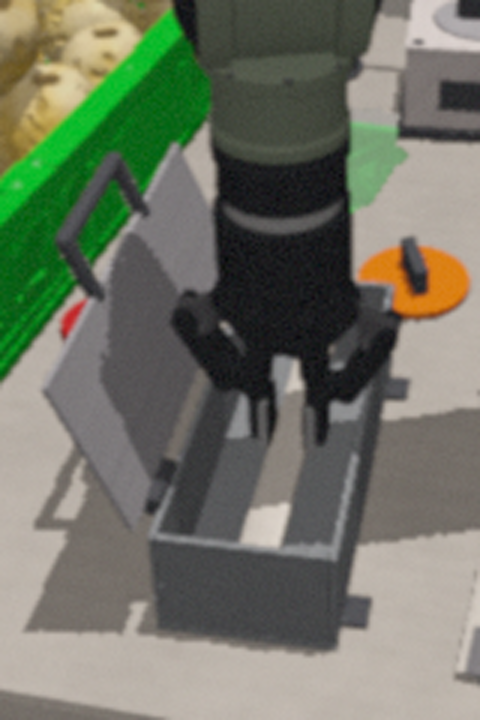

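Emit:
{"fn": "servo_tool", "kwargs": {
  "steps": [
    [0, 0, 0, 0, 0, 0, -0.35],
    [0, 0, 0, 0, 0, 0, -0.25],
    [0, 0, 0, 0, 0, 0, -0.2],
    [0, 0, -0.02, 0, 0, 0, -0.2],
    [0, 0, -0.06, 0, 0, 0, -0.1],
    [0, 0, -0.1, 0, 0, 0, 0],
    [0, 0, -0.12, 0, 0, 0, 0]
  ]
}}

```text
clock: 28.2
tcp_pos: [549.0, 301.2, 329.1]
eef_rot: [0.002, -0.02, 1.0, 0.001]
contact_force: [1.1, 0.0, 0.2]
width: 0.5
```

```bash
python3 -c "
from h import *
st(); save('side','s24',(190,160,400,400),3);  save('top','t24',(170,130,370,280),4);go([415,329,300],176.6)"
```

```text
t 28.2 tcp [549.  301.2 329.1] yaw -177.69 z [ 0.003  0.002 -1.   ] F [1.1 0.  0.2] M [ 0.04 -0.04 -0.03] w 0.5 q6 -1.23
shift [0.1337, 0.0328, 0.0287] turn [0.19, 0.37, 5.71] rows 3.4
```

View pics/s24.png

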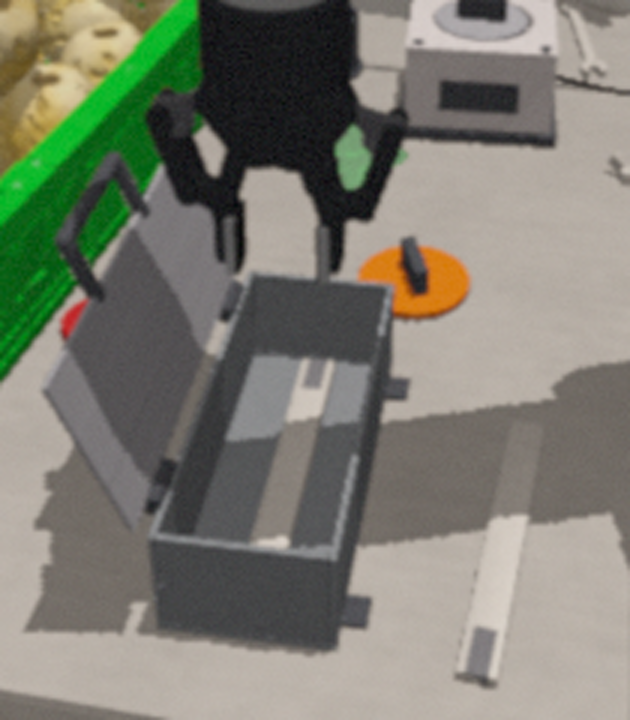

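View pics/t24.png

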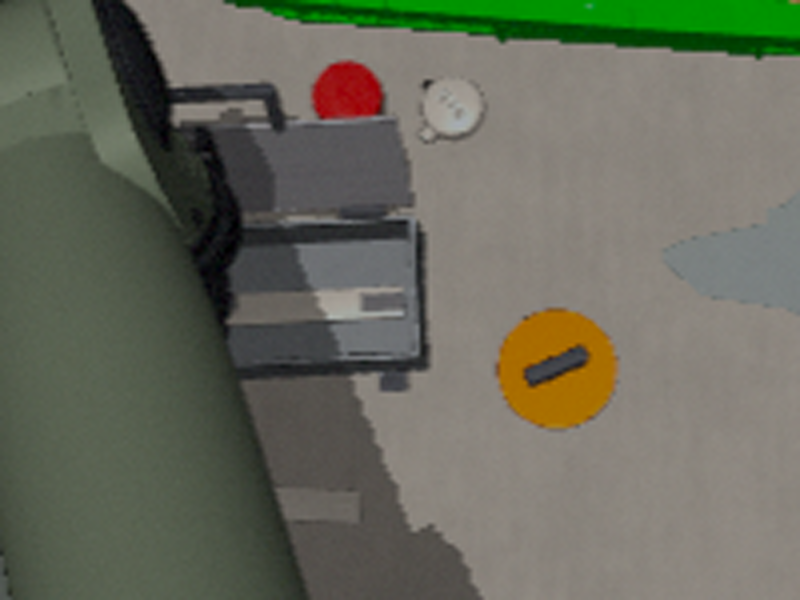

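```bash
python3 -c "
from h import *
for P in ([420.5,423,9],[409,235,9]):print((proj('side',[P])[0]-[190,160]+.5)*3)"
```

```text
[474.6130222  673.62906809]
[527.62536445 422.93892961]
```

Emit:
{"fn": "servo_tool", "kwargs": {
  "steps": [
    [0.134, 0.033, 0.02, 0, 0.4, 5.7, 0],
    [0.134, 0.033, 0.02, 0, 0.4, 5.7, 0],
    [0.134, 0.033, 0.02, 0, 0.4, 5.7, 0],
    [0.134, 0.033, 0.02, 0, 0.4, 5.7, 0],
    [0.134, 0.033, 0.02, 0, 0.4, 5.7, 0],
    [0.134, 0.033, 0.02, 0, 0.4, 5.7, 0],
    [0.134, 0.033, 0.02, 0, 0.4, 5.7, 0]
  ]
}}

```text
clock: 28.88
tcp_pos: [415.8, 329.3, 308.9]
eef_rot: [0.001, 0.03, 1.0, 0.002]
contact_force: [0.3, -0.0, 0.4]
width: 0.503
```

```bash
python3 -c "
from h import *
st(); save('side','s25',(250,200,400,400),4);  save('top','t25',(170,130,370,280),4);go([415,329,200],176.6)"
```

```text
t 28.88 tcp [415.8 329.3 308.9] yaw 176.59 z [ 0.001  0.004 -1.   ] F [ 0.3 -0.   0.4] M [0.01 0.02 0.01] w 0.503 q6 -0.98
shift [0.0012, -0.0005, 0.1088] turn [0.21, 0.03, -0.07] rows 2.6
```

View pics/s25.png

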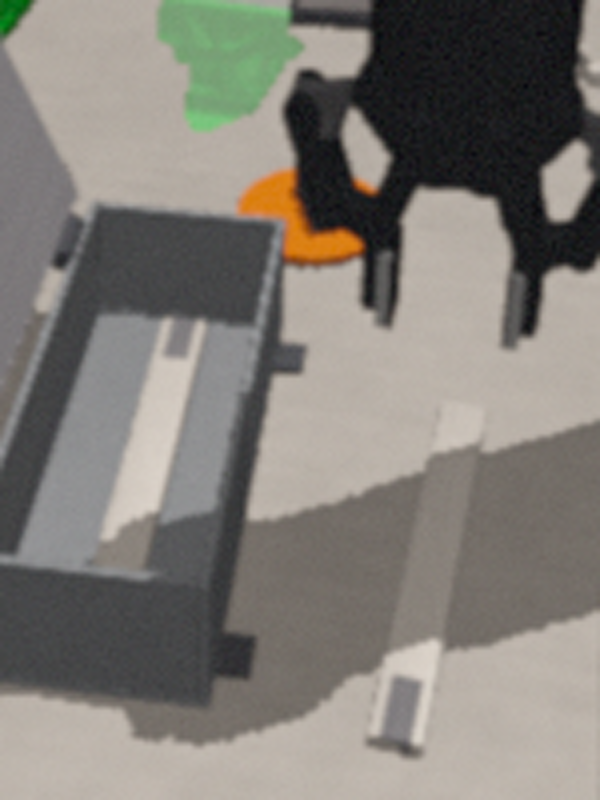

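View pics/t25.png

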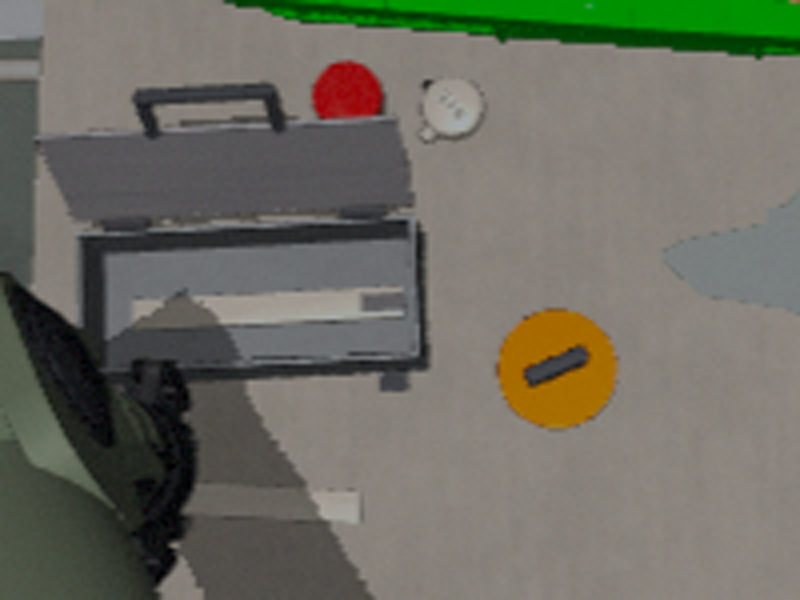

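```bash
python3 -c "
from h import *
f=lambda pts,x0,y0,s:(np.array(pts,float)+.5)/s-.5+np.array([x0,y0])
P=plane('side',f([[460,403],[397,740]],250,200,4),9);print(P,np.degrees(np.arctan2(*(P[1]-P[0])[1::-1])))"
```

```text
[[410.43682701 234.99593913   9.        ]
 [418.60987642 423.67431497   9.        ]] 87.51964860570712
```

Both views agree to 1–2 mm and 1°. I'll descend and grip.

Emit:
{"fn": "servo_tool", "kwargs": {
  "steps": [
    [0.001, 0, 0.04, 0, 0, 0, 0],
    [0.001, 0, 0.08, 0, 0, -0.3, 0],
    [0.001, 0, 0.11, 0, 0, -0.3, 0],
    [0.001, 0, 0.125, 0, 0, -0.3, 0],
    [0.001, 0, 0.133, 0, 0, -0.3, 0],
    [0.001, 0, 0.134, 0, 0, -0.3, 0],
    [0.001, 0, 0.134, 0, 0, -0.3, 0]
  ]
}}

```text
clock: 29.57
tcp_pos: [416.2, 329.6, 174.9]
eef_rot: [0.0, 0.028, 1.0, 0.002]
contact_force: [0.1, 0.4, 0.8]
width: 0.498
```

```bash
python3 -c "
from h import *
st(); save('side','s26',(290,200,400,400),4)"
```

```text
t 29.57 tcp [416.2 329.6 174.9] yaw 176.79 z [ 0.001  0.004 -1.   ] F [0.1 0.4 0.8] M [-0.02  0.03  0.01] w 0.498 q6 -0.98
```

View pics/s26.png

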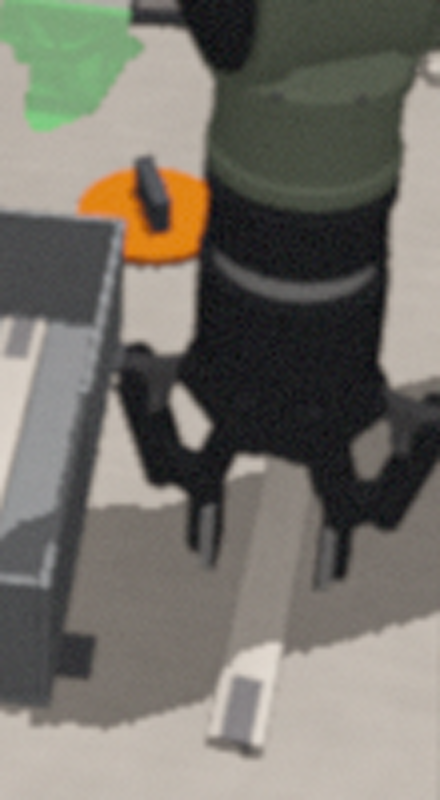

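Emit:
{"fn": "servo_tool", "kwargs": {
  "steps": [
    [0, 0, 0.001, 0, 0, 0, -0.3],
    [0, 0, 0.001, 0, 0, 0, -0.6],
    [0, 0, 0.001, 0, 0, 0, -1],
    [0, 0, 0.001, 0, 0, 0, -1],
    [0, 0, 0.001, 0, 0, 0, -1],
    [0, 0, 0.001, 0, 0, 0, -1],
    [0, 0, -0.03, 0, 0, 0, -1],
    [0, 0, -0.07, 0, 0, 0, -1],
    [0, 0, -0.1, 0, 0, 0, -1],
    [0, 0, -0.125, 0, 0, 0, -1],
    [0, 0, -0.125, 0, 0, 0, -1]
  ],
  "grip_force": 60
}}

```text
clock: 30.53
tcp_pos: [417.8, 330.4, 306.7]
eef_rot: [0.005, 0.028, 1.0, 0.005]
contact_force: [1.4, 1.3, -0.7]
width: 0.232
```

```bash
python3 -c "
from h import *
st(); save('side','s27',(250,100,400,400),2.6);go([549,302,300],182.6)"
```

```text
t 30.53 tcp [417.8 330.4 306.7] yaw 176.81 z [ 0.011  0.01  -1.   ] F [ 1.4  1.3 -0.7] M [ 0.03 -0.07 -0.04] w 0.232 q6 -0.99
shift [-0.1331, -0.0207, 0.0051] turn [0.47, 0.49, -5.79] rows 3.2
```

View pics/s27.png

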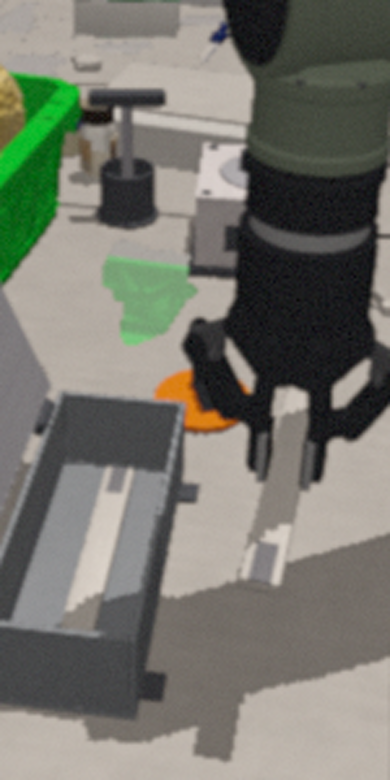

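Emit:
{"fn": "servo_tool", "kwargs": {
  "steps": [
    [-0.133, -0.0207, 0, 0.4, 0.5, -5.8, -1],
    [-0.133, -0.0207, 0, 0.4, 0.5, -5.8, -1],
    [-0.133, -0.0207, 0, 0.4, 0.5, -5.8, -1],
    [-0.133, -0.0207, 0, 0.4, 0.5, -5.8, -1],
    [-0.133, -0.0207, 0, 0.4, 0.5, -5.8, -1],
    [-0.133, -0.0207, 0, 0.4, 0.5, -5.8, -1]
  ]
}}

```text
clock: 31.08
tcp_pos: [548.4, 301.4, 303.4]
eef_rot: [-0.002, -0.022, 1.0, 0.0]
contact_force: [-0.8, -0.0, -0.7]
width: 0.229
```

```bash
python3 -c "
from h import *
st(); go([548.5,302,208],182.6)"
```

```text
t 31.08 tcp [548.4 301.4 303.4] yaw -177.45 z [-0.003  0.    -1.   ] F [-0.8 -0.  -0.7] M [-0.02  0.07 -0.02] w 0.229 q6 -1.23
shift [-0.0004, 0.0006, 0.0954] turn [0.04, -0.18, -0.05] rows 2.3
```

Emit:
{"fn": "servo_tool", "kwargs": {
  "steps": [
    [0, 0.001, 0.025, 0, 0, 0, -1],
    [0, 0.001, 0.05, 0, 0, 0, -1],
    [0, 0.001, 0.07, 0, 0, 0, -1],
    [0, 0.001, 0.085, 0, 0, 0, -1],
    [0, 0.001, 0.095, 0, 0, 0, -1],
    [0, 0.001, 0.098, 0, 0, 0, -1],
    [0, 0.001, 0.098, 0, 0, 0, -1]
  ]
}}

```text
clock: 31.67
tcp_pos: [546.8, 302.7, 204.6]
eef_rot: [-0.003, -0.023, 1.0, -0.0]
contact_force: [0.3, -0.7, -1.2]
width: 0.232
```

```bash
python3 -c "
from h import *
st(); save('side','s28',(190,160,350,400),3)"
```

```text
t 31.67 tcp [546.8 302.7 204.6] yaw -177.39 z [-0.005 -0.    -1.   ] F [ 0.3 -0.7 -1.2] M [0.03 0.   0.01] w 0.232 q6 -1.23
```

View pics/s28.png

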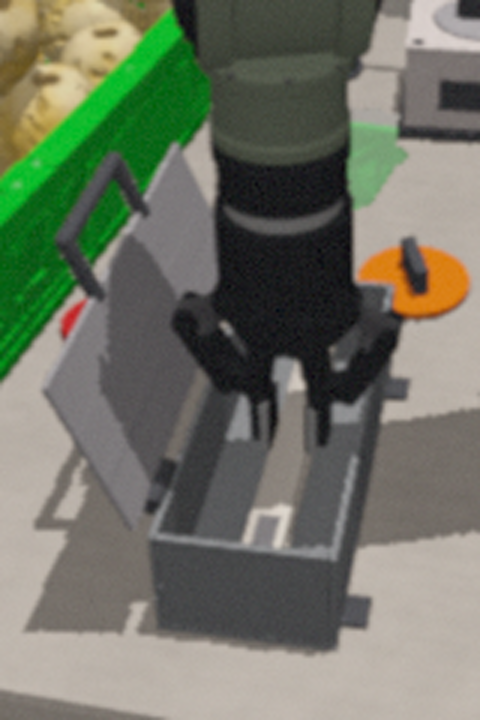

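Emit:
{"fn": "servo_tool", "kwargs": {
  "steps": [
    [0, 0, 0, 0, 0, 0, -0.35],
    [0, 0, 0, 0, 0, 0, -0.25],
    [0, 0, 0, 0, 0, 0, -0.2],
    [0, 0, -0.02, 0, 0, 0, -0.2],
    [0, 0, -0.06, 0, 0, 0, -0.2],
    [0, 0, -0.1, 0, 0, 0, -0.2],
    [0.06, 0, -0.14, 0, 0, 0, -0.2],
    [0.1, 0.05, -0.17, 0, 0, 0, -0.2],
    [0.1, 0.05, -0.17, 0, 0, 0, -0.2]
  ]
}}

```text
clock: 32.47
tcp_pos: [453.4, 342.0, 372.6]
eef_rot: [-0.001, -0.021, 1.0, 0.001]
contact_force: [0.5, 1.1, 0.0]
width: 0.397
```

```bash
python3 -c "
from h import *
st(); save('side','s29',(190,160,400,400),3);  save('top','t29',(170,130,370,280),4)"
```

```text
t 32.47 tcp [453.4 342.  372.6] yaw -177.57 z [-0.002  0.002 -1.   ] F [0.5 1.1 0. ] M [ 0.04 -0.04 -0.01] w 0.397 q6 -1.1
```

View pics/s29.png

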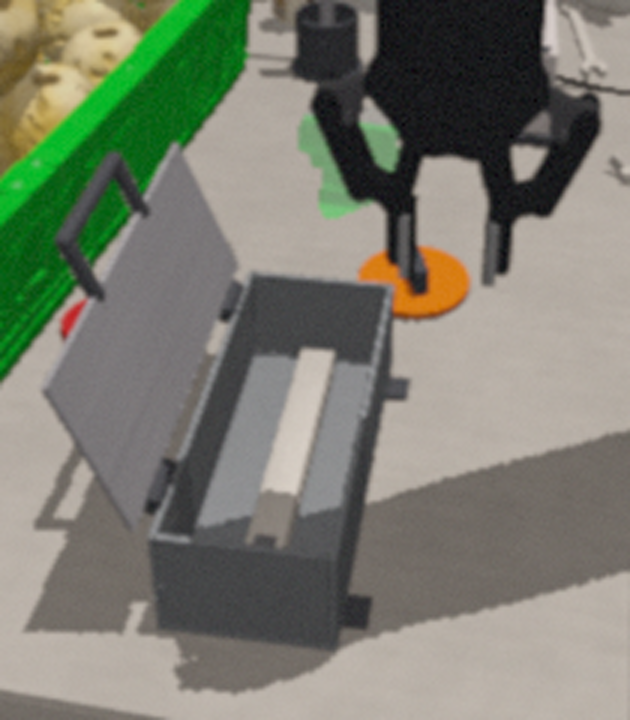

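View pics/t29.png

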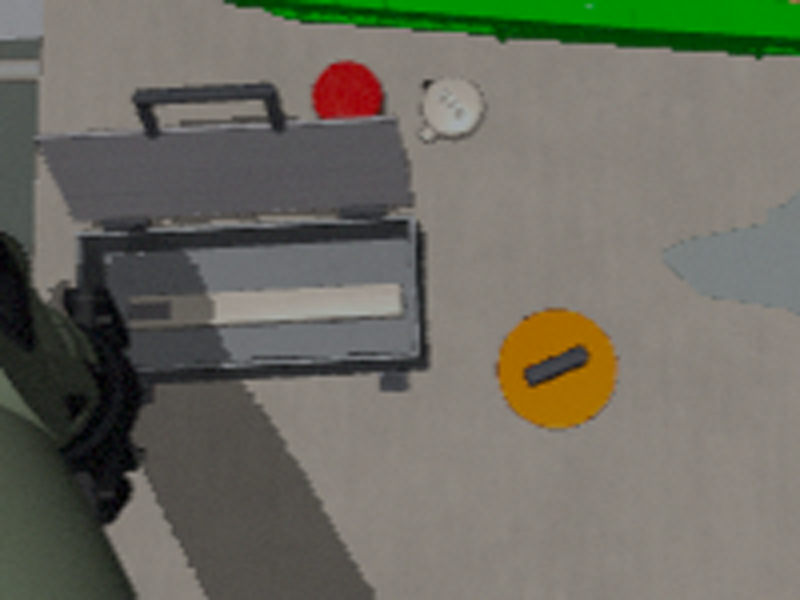

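Run:
```python
from h import *
crop("t29",(195,140,250,175),12,"hb"); crop("s29",(200,200,250,270),9,"hs")
for c in([650,307,196],[655,308,196]):
    P=[[c[0],c[1],c[2]],[c[0]-1.8,c[1]+40,196],[c[0]+1.8,c[1]-40,196]]
    print((proj("top",P)-[195,140]+.5)*12); print((proj("side",P)-[200,200]+.5)*9)
```

```text
[[324.1319534  185.59482497]
 [130.83710025 195.57427125]
 [517.54143604 175.60946059]]
[[204.48905101 228.54272369]
 [127.8375675  354.96920516]
 [273.8482804  114.14385068]]
[[319.89271947 162.06970372]
 [126.71498045 172.05013566]
 [513.18494982 152.08335663]]
[[176.18333077 228.43122222]
 [ 98.02730392 354.87861393]
 [246.90254371 114.01573333]]
```

View pics/hb.png

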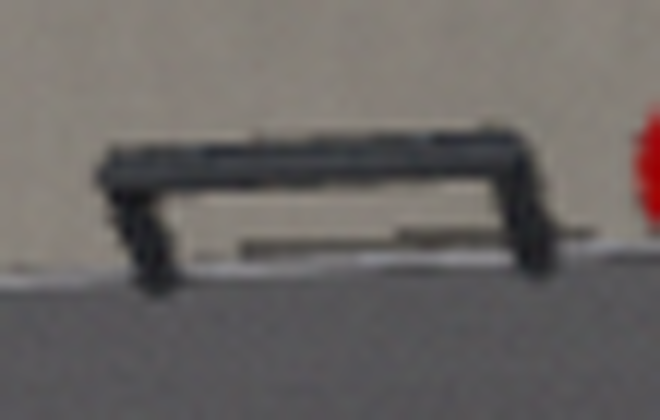

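View pics/hs.png

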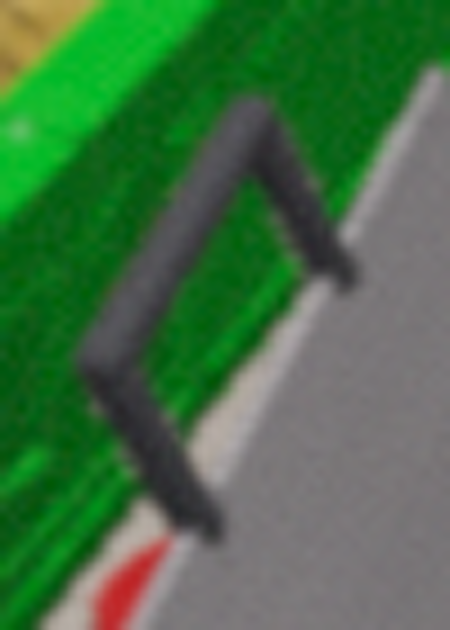

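```bash
python3 -c "
from h import *
go([655.5,309.5,420],182.6)"
```

```text
shift [-0.2021, -0.0454, -0.0449] turn [0.28, 0.07, 0.28] rows 5.1
```

Emit:
{"fn": "servo_tool", "kwargs": {
  "steps": [
    [0, 0, -0.047, 0, 0, 0, -0.15],
    [-0.1, -0.02, -0.047, 0.3, 0, 0, -0.15],
    [-0.2021, -0.0454, -0.047, 0.3, 0, 0.3, -0.15],
    [-0.2021, -0.0454, -0.047, 0.3, 0, 0.3, -0.15],
    [-0.2021, -0.0454, -0.047, 0.3, 0, 0.3, -0.15],
    [-0.2021, -0.0454, -0.047, 0.3, 0, 0.3, -0.15],
    [-0.2021, -0.0454, -0.047, 0.3, 0, 0.3, -0.15],
    [-0.2021, -0.0454, -0.047, 0.3, 0, 0.3, -0.15]
  ]
}}

```text
clock: 33.23
tcp_pos: [657.9, 307.9, 419.5]
eef_rot: [-0.0, -0.021, 1.0, -0.001]
contact_force: [-0.3, 0.2, 0.2]
width: 0.424
```

```bash
python3 -c "
from h import *
st(); save('side','s30',(170,60,330,360),2.5); go([655.5,309.5,351],182.6)"
```

```text
t 33.23 tcp [657.9 307.9 419.5] yaw -177.6 z [-0.001 -0.001 -1.   ] F [-0.3  0.2  0.2] M [0.01 0.11 0.02] w 0.424 q6 -1.28
shift [0.0008, 0.001, 0.0695] turn [-0.04, -0.04, -0.11] rows 1.7
```

View pics/s30.png

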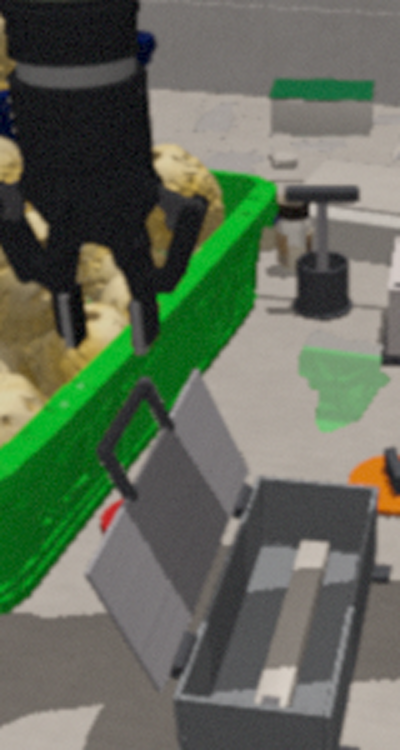

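```bash
python3 -c "
from h import *
for P in([657.9,307.9,248],[655.5,309.5,196]): print((proj('side',[P])-[170,60]+.5)*2.5)"
```

```text
[[111.38765091 343.58815695]]
[[122.33691195 414.60918374]]
```

Emit:
{"fn": "servo_tool", "kwargs": {
  "steps": [
    [0.002, 0.001, 0.025, 0, 0, 0, -0.15],
    [0.002, 0.001, 0.05, 0, 0, 0, -0.15],
    [0.002, 0.001, 0.057, 0, 0, 0, -0.15],
    [0.002, 0.001, 0.057, 0, 0, 0, -0.15]
  ]
}}

```text
clock: 33.62
tcp_pos: [652.2, 309.6, 361.6]
eef_rot: [-0.003, -0.022, 1.0, -0.001]
contact_force: [-0.9, 0.7, -0.1]
width: 0.424
```

```bash
python3 -c "
from h import *
st(); save('side','s31',(190,140,270,300),5); go([655.5,309.5,351],182.6)"
```

```text
t 33.62 tcp [652.2 309.6 361.6] yaw -177.45 z [-0.005 -0.002 -1.   ] F [-0.9  0.7 -0.1] M [-0.01  0.02  0.01] w 0.424 q6 -1.27
shift [-0.0025, -0.0004, 0.0126] turn [-0.07, -0.14, -0.05] rows 0.3
```

View pics/s31.png

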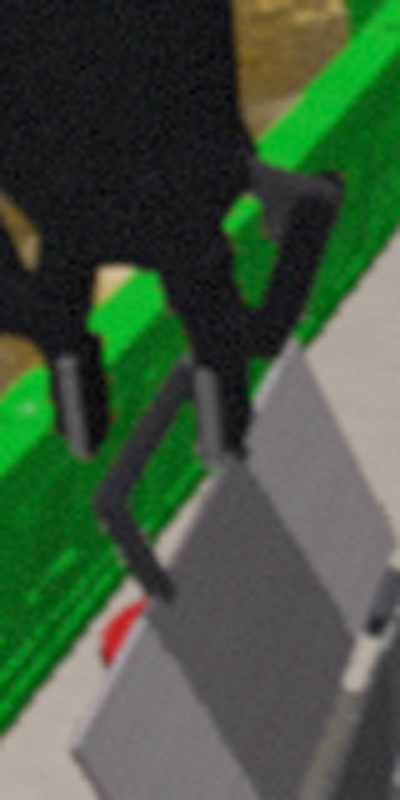

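Emit:
{"fn": "servo_tool", "kwargs": {
  "steps": [
    [-0.002, 0, 0.006, 0, 0, 0, -0.15],
    [-0.002, 0, 0.011, 0, 0, 0, -0.15],
    [-0.002, 0, 0.011, 0, 0, 0, -0.5],
    [-0.002, 0, 0.011, 0, 0, 0, -0.8],
    [-0.002, 0, 0.011, 0, 0, 0, -1],
    [-0.002, 0, 0.011, 0, 0, 0, -1],
    [-0.002, 0, 0.011, 0, 0, 0, -1],
    [-0.002, 0, 0.011, 0, 0, 0, -1]
  ],
  "grip_force": 30
}}

```text
clock: 34.33
tcp_pos: [655.0, 309.9, 353.0]
eef_rot: [-0.001, -0.022, 1.0, -0.001]
contact_force: [-1.1, 0.0, 1.1]
width: 0.1
```

```bash
python3 -c "
from h import *
st(); save('side','s32',(190,140,270,300),5)"
```

```text
t 34.33 tcp [655.  309.9 353. ] yaw -177.45 z [-0.002 -0.001 -1.   ] F [-1.1  0.   1.1] M [0.05 0.22 0.05] w 0.1 q6 -1.28
```

View pics/s32.png

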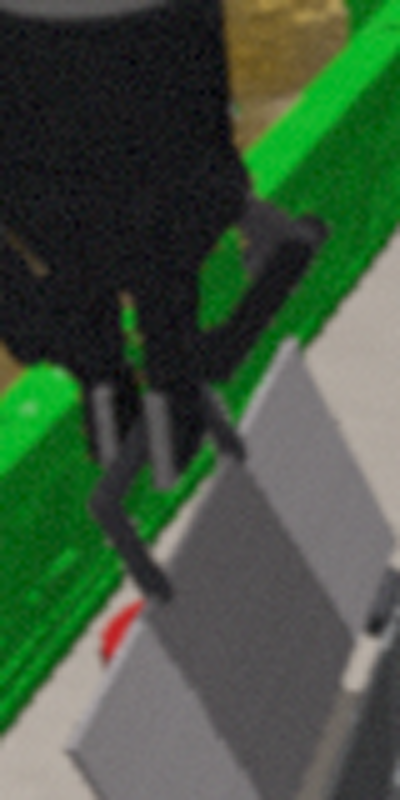

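```bash
cat > arc.py <<'E'
from h import *
import sys
H=np.array([602.8,70.6]); y0=309.9; a=np.radians(2.55)
ph=[float(v) for v in sys.argv[1].split(',')]
o=env.observe(); q=o['eef_rot']; R0=Rn.from_quat([q[1],q[2],q[3],q[0]])
for p in ph:
    s=136*np.cos(p)+52.2  # along box -x from start bar
    T=np.array([655-s*np.cos(a), 309.9-s*np.sin(a), 353-125.6+136*np.sin(p)-0])
    print(p,(R0.inv().apply(T-o['tcp_pos'])/1000).round(4).tolist())
E
python3 arc.py 1.9,1.85,1.8,1.75,1.7,1.65,1.6,1.55,1.5,1.45,1.4
```

```text
1.9 [0.0082, 0.0, -0.0031]
1.85 [0.0147, 0.0, -0.0051]
1.8 [0.0213, 0.0, -0.0068]
1.75 [0.028, 0.0, -0.0082]
1.7 [0.0347, -0.0, -0.0092]
1.65 [0.0415, -0.0, -0.0099]
1.6 [0.0483, -0.0, -0.0103]
1.55 [0.0551, -0.0, -0.0103]
1.5 [0.0618, -0.0, -0.01]
1.45 [0.0686, -0.0, -0.0093]
1.4 [0.0753, -0.0, -0.0083]
```

Emit:
{"fn": "servo_tool", "kwargs": {
  "steps": [
    [0.004, 0, -0.0016, 0, 0, 0, -1],
    [0.0082, 0, -0.0031, 0, 0, 0, -1],
    [0.0147, 0, -0.0051, 0, 0, 0, -1],
    [0.0213, 0, -0.0068, 0, 0, 0, -1],
    [0.028, 0, -0.0082, 0, 0, 0, -1],
    [0.0347, 0, -0.0092, 0, 0, 0, -1],
    [0.0415, 0, -0.0099, 0, 0, 0, -1],
    [0.0415, 0, -0.0099, 0, 0, 0, -1]
  ]
}}

```text
clock: 35.05
tcp_pos: [612.4, 308.0, 364.3]
eef_rot: [-0.0, -0.022, 1.0, -0.001]
contact_force: [3.0, -1.4, 6.1]
width: 0.103
```

```bash
python3 -c "
from h import *
st(); save('side','s33',(170,100,330,360),2.7); save('top','t33',(170,130,370,280),4)"; python3 arc.py 1.6,1.55,1.5,1.45,1.4,1.35,1.3,1.25,1.2,1.15,1.1,1.05,1.0
```

```text
t 35.05 tcp [612.4 308.  364.3] yaw -177.43 z [-0.001 -0.001 -1.   ] F [ 3.  -1.4  6.1] M [-0.25 -0.57  0.06] w 0.103 q6 -1.26
1.6 [0.0065, 0.0001, 0.0009]
1.55 [0.0133, 0.0001, 0.0009]
1.5 [0.0201, 0.0001, 0.0012]
1.45 [0.0268, 0.0001, 0.0018]
1.4 [0.0336, 0.0001, 0.0028]
1.35 [0.0402, 0.0001, 0.0041]
1.3 [0.0468, 0.0001, 0.0058]
1.25 [0.0533, 0.0001, 0.0078]
1.2 [0.0597, 0.0001, 0.0101]
1.15 [0.066, 0.0001, 0.0127]
1.1 [0.0721, 0.0001, 0.0156]
1.05 [0.0781, 0.0001, 0.0189]
1.0 [0.0839, 0.0001, 0.0224]
```

View pics/s33.png

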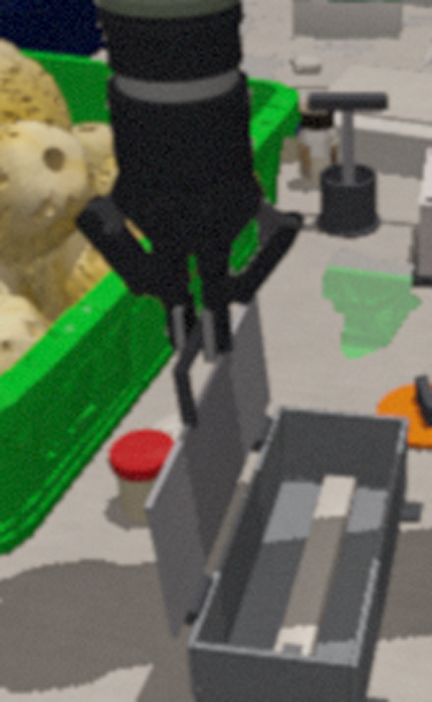

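View pics/t33.png

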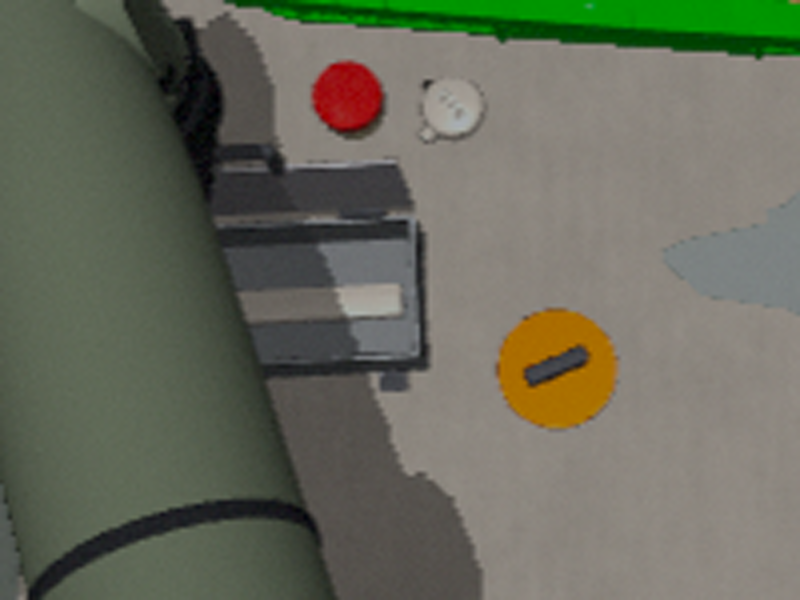

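Emit:
{"fn": "servo_tool", "kwargs": {
  "steps": [
    [0.0065, 0, -0.001, 0, 0, 0, -1],
    [0.0133, 0, -0.001, 0, 0, 0, -1],
    [0.0201, 0, -0.0008, 0, 0, 0, -1],
    [0.0268, 0, -0.0002, 0, 0, 0, -1],
    [0.0336, 0, 0.0008, 0, 0, 0, -1],
    [0.0402, 0, 0.0021, 0, 0, 0, -1],
    [0.0468, 0, 0.0038, 0, 0, 0, -1],
    [0.0533, 0, 0.0058, 0, 0, 0, -1],
    [0.0533, 0, 0.0058, 0, 0, 0, -1]
  ]
}}

```text
clock: 35.9
tcp_pos: [558.2, 305.5, 357.7]
eef_rot: [-0.002, -0.023, 1.0, -0.001]
contact_force: [-0.4, -0.4, 0.7]
width: 0.099
```

```bash
python3 -c "
from h import *
st()"; python3 arc.py 1.25,1.2,1.15,1.1,1.05,1.0,.95,.9,.85,.8
```

```text
t 35.9 tcp [558.2 305.5 357.7] yaw -177.41 z [-0.003 -0.002 -1.   ] F [-0.4 -0.4  0.7] M [-0.22  0.02  0.06] w 0.099 q6 -1.23
1.25 [-0.0018, 0.0, 0.0012]
1.2 [0.0046, 0.0001, 0.0035]
1.15 [0.0108, 0.0001, 0.0062]
1.1 [0.017, 0.0001, 0.0091]
1.05 [0.0229, 0.0001, 0.0124]
1.0 [0.0287, 0.0001, 0.0159]
0.95 [0.0343, 0.0001, 0.0197]
0.9 [0.0398, 0.0001, 0.0239]
0.85 [0.045, 0.0001, 0.0282]
0.8 [0.0499, 0.0001, 0.0329]
```

```bash
sed -i 's/136\*np/137.6*np/g' arc.py; python3 arc.py 1.2,1.15,1.1,1.05,1.0,.95,.9,.85,.8,.75,.7,.65,.6
```

```text
1.2 [0.0052, 0.0001, 0.002]
1.15 [0.0115, 0.0001, 0.0047]
1.1 [0.0177, 0.0001, 0.0077]
1.05 [0.0237, 0.0001, 0.011]
1.0 [0.0296, 0.0001, 0.0146]
0.95 [0.0353, 0.0001, 0.0184]
0.9 [0.0408, 0.0001, 0.0226]
0.85 [0.046, 0.0001, 0.027]
0.8 [0.0511, 0.0001, 0.0317]
0.75 [0.0559, 0.0001, 0.0367]
0.7 [0.0604, 0.0002, 0.0418]
0.65 [0.0647, 0.0002, 0.0472]
0.6 [0.0687, 0.0002, 0.0528]
```

Emit:
{"fn": "servo_tool", "kwargs": {
  "steps": [
    [0.0052, 0, 0.002, 0, 0, 0, -1],
    [0.0115, 0, 0.0047, 0, 0, 0, -1],
    [0.0177, 0, 0.0077, 0, 0, 0, -1],
    [0.0237, 0, 0.011, 0, 0, 0, -1],
    [0.0296, 0, 0.0146, 0, 0, 0, -1],
    [0.0353, 0, 0.0184, 0, 0, 0, -1],
    [0.0408, 0, 0.0226, 0, 0, 0, -1],
    [0.046, 0, 0.027, 0, 0, 0, -1],
    [0.0511, 0, 0.0317, 0, 0, 0, -1],
    [0.0511, 0, 0.0317, 0, 0, 0, -1]
  ]
}}

```text
clock: 36.73
tcp_pos: [505.8, 303.2, 324.7]
eef_rot: [-0.003, -0.023, 1.0, -0.001]
contact_force: [1.5, 0.2, -2.2]
width: 0.102
```

```bash
python3 -c "
from h import *
st(); save('side','s34',(190,140,370,380),3)"; python3 arc.py .75,.7,.65,.6,.55,.5,.45,.4,.35,.3,.25
```

```text
t 36.73 tcp [505.8 303.2 324.7] yaw -177.38 z [-0.005 -0.002 -1.   ] F [ 1.5  0.2 -2.2] M [ 0.06 -0.26  0.02] w 0.102 q6 -1.2
0.75 [0.004, 0.0001, 0.004]
0.7 [0.0085, 0.0001, 0.0092]
0.65 [0.0128, 0.0001, 0.0146]
0.6 [0.0168, 0.0002, 0.0202]
0.55 [0.0205, 0.0002, 0.0259]
0.5 [0.0239, 0.0002, 0.0319]
0.45 [0.0271, 0.0002, 0.0381]
0.4 [0.0299, 0.0002, 0.0443]
0.35 [0.0324, 0.0002, 0.0507]
0.3 [0.0345, 0.0003, 0.0573]
0.25 [0.0363, 0.0003, 0.0639]
```

View pics/s34.png

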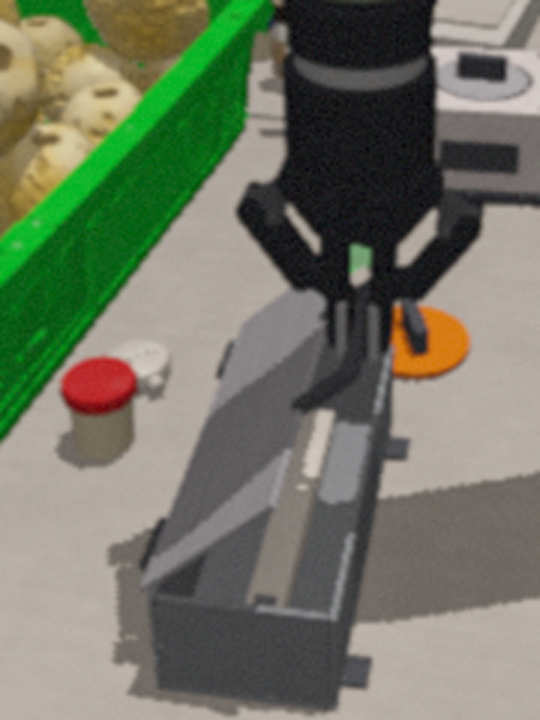

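Emit:
{"fn": "servo_tool", "kwargs": {
  "steps": [
    [0.004, 0, 0.004, 0, 0, 0, -1],
    [0.0085, 0, 0.0092, 0, 0, 0, -1],
    [0.0128, 0, 0.0146, 0, 0, 0, -1],
    [0.0168, 0, 0.0202, 0, 0, 0, -1],
    [0.0205, 0, 0.0259, 0, 0, 0, -1],
    [0.0239, 0, 0.0319, 0, 0, 0, -1],
    [0.0271, 0, 0.0381, 0, 0, 0, -1],
    [0.0299, 0, 0.0443, 0, 0, 0, -1],
    [0.0324, 0, 0.0507, 0, 0, 0, -1],
    [0.0324, 0, 0.0507, 0, 0, 0, -1]
  ]
}}

```text
clock: 37.62
tcp_pos: [473.3, 301.6, 273.3]
eef_rot: [-0.003, -0.023, 1.0, -0.001]
contact_force: [3.4, 1.0, -2.0]
width: 0.101
```

```bash
python3 -c "
from h import *
st(); save('side','s35',(190,140,370,380),3)"; python3 arc.py .32,.28,.24,.2,.16,.12,.09,.06,.03,.015
```

```text
t 37.62 tcp [473.3 301.6 273.3] yaw -177.38 z [-0.006 -0.002 -1.   ] F [ 3.4  1.  -2. ] M [ 0.23 -0.6   0.03] w 0.101 q6 -1.18
0.32 [0.0011, 0.0002, 0.0032]
0.28 [0.0027, 0.0002, 0.0084]
0.24 [0.004, 0.0002, 0.0138]
0.2 [0.0052, 0.0002, 0.0192]
0.16 [0.0062, 0.0002, 0.0246]
0.12 [0.0069, 0.0002, 0.03]
0.09 [0.0073, 0.0002, 0.0341]
0.06 [0.0076, 0.0002, 0.0383]
0.03 [0.0078, 0.0002, 0.0424]
0.015 [0.0078, 0.0002, 0.0444]
```

View pics/s35.png

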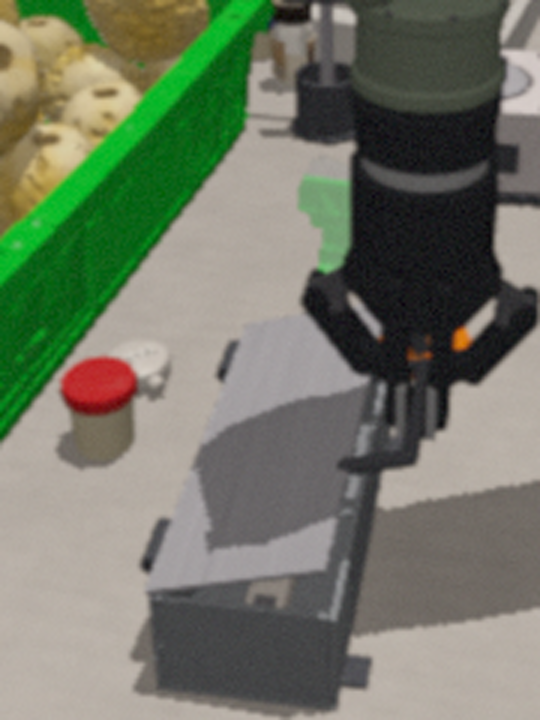

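Emit:
{"fn": "servo_tool", "kwargs": {
  "steps": [
    [0, 0, 0.0032, 0, 0, 0, -1],
    [0.0009, 0, 0.0084, 0, 0, 0, -1],
    [0.0022, 0, 0.0138, 0, 0, 0, -1],
    [0.0034, 0, 0.0192, 0, 0, 0, -1],
    [0.0043, 0, 0.0246, 0, 0, 0, -1],
    [0.005, 0, 0.028, 0, 0, 0, -1],
    [0.0052, 0, 0.031, 0, 0, 0, -1],
    [0.0053, 0, 0.0335, 0, 0, 0, -1],
    [0.0054, 0, 0.036, 0, 0, 0, -1],
    [0.0054, 0, 0.036, 0, 0, 0, -1]
  ]
}}

```text
clock: 38.5
tcp_pos: [467.0, 301.3, 236.9]
eef_rot: [-0.004, -0.023, 1.0, -0.001]
contact_force: [-6.2, 1.8, 0.5]
width: 0.097
```

```bash
python3 -c "
from h import *
st(); save('side','s36',(190,140,370,380),3)"
```

```text
t 38.5 tcp [467.  301.3 236.9] yaw -177.36 z [-0.008 -0.002 -1.   ] F [-6.2  1.8  0.5] M [ 0.31  0.95 -0.02] w 0.097 q6 -1.18
```

View pics/s36.png

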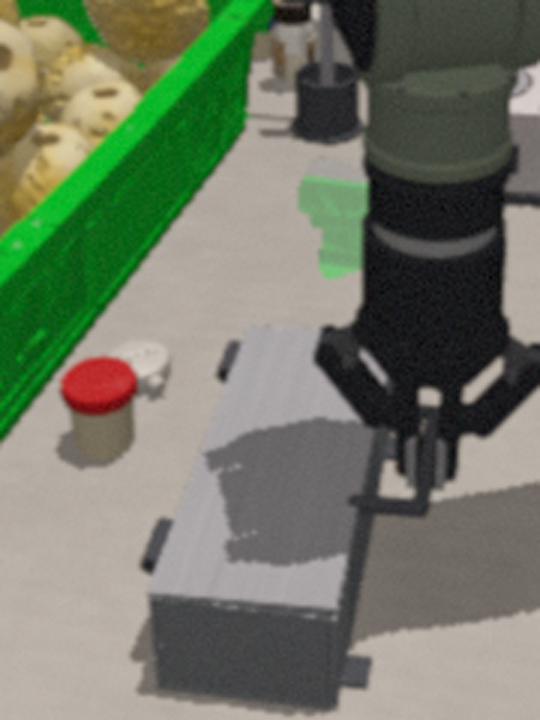

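Emit:
{"fn": "servo_tool", "kwargs": {
  "steps": [
    [0.0015, 0, 0.0015, 0, 0, 0, -1],
    [0.0015, 0, 0.003, 0, 0, 0, -1],
    [0.0015, 0, 0.0045, 0, 0, 0, -1],
    [0.0015, 0, 0.006, 0, 0, 0, -1],
    [0.0015, 0, 0.006, 0, 0, 0, -1]
  ]
}}

```text
clock: 38.97
tcp_pos: [466.3, 301.3, 231.0]
eef_rot: [-0.003, -0.023, 1.0, -0.001]
contact_force: [2.2, 0.8, -1.1]
width: 0.104
```

```bash
python3 -c "
from h import *
st()"
```

```text
t 38.97 tcp [466.3 301.3 231. ] yaw -177.38 z [-0.006 -0.002 -1.   ] F [ 2.2  0.8 -1.1] M [ 0.14 -0.57  0.02] w 0.104 q6 -1.18
```

Emit:
{"fn": "servo_tool", "kwargs": {
  "steps": [
    [0, 0, 0.001, 0, 0, 0, -1],
    [0, 0, 0.002, 0, 0, 0, -1],
    [0, 0, 0.003, 0, 0, 0, -1],
    [0, 0, 0.003, 0, 0, 0, -1]
  ]
}}

```text
clock: 39.3
tcp_pos: [466.3, 301.3, 228.1]
eef_rot: [-0.003, -0.023, 1.0, -0.001]
contact_force: [0.1, 0.1, 3.4]
width: 0.101
```

```bash
python3 -c "
from h import *
st()"
```

```text
t 39.3 tcp [466.3 301.3 228.1] yaw -177.38 z [-0.006 -0.002 -1.   ] F [0.1 0.1 3.4] M [ 0.01 -0.11 -0.01] w 0.101 q6 -1.18
```

Emit:
{"fn": "servo_tool", "kwargs": {
  "steps": [
    [0, 0, 0.001, 0, 0, 0, -1],
    [0, 0, 0.002, 0, 0, 0, -1],
    [0, 0, 0.002, 0, 0, 0, -1]
  ]
}}

```text
clock: 39.55
tcp_pos: [466.3, 301.3, 226.1]
eef_rot: [-0.003, -0.023, 1.0, -0.001]
contact_force: [-0.5, 0.4, 4.1]
width: 0.101
```

```bash
python3 -c "
from h import *
st()"
```

```text
t 39.55 tcp [466.3 301.3 226.1] yaw -177.38 z [-0.006 -0.002 -1.   ] F [-0.5  0.4  4.1] M [0.03 0.05 0.02] w 0.101 q6 -1.18
```

```bash
python3 -c "
from h import *
save('side','s37',(220,220,370,390),5)"
```

```text
(no output)
```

View pics/s37.png

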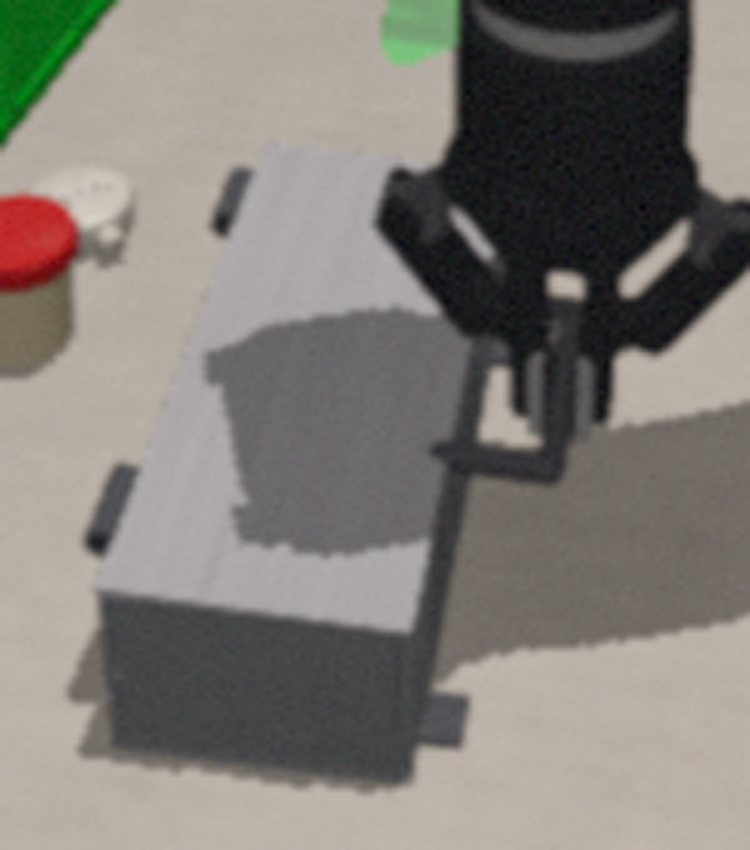

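Emit:
{"fn": "servo_tool", "kwargs": {
  "steps": [
    [0, 0, 0, 0, 0, 0, -0.7],
    [0, 0, 0, 0, 0, 0, -0.55],
    [0, 0, 0, 0, 0, 0, -0.55],
    [0, 0, -0.01, 0, 0, 0, -0.55],
    [0, 0, -0.03, 0, 0, 0, -0.55],
    [0, 0, -0.07, 0, 0, 0, -0.55],
    [0, 0, -0.11, 0, 0, 0, -0.55],
    [0.1, 0, -0.15, 0, 0, 0, -0.55],
    [0.1, 0, -0.15, 0, 0, 0, -0.55],
    [0.1, 0, -0.15, 0, 0, 0, -0.55]
  ]
}}

```text
clock: 40.43
tcp_pos: [364.8, 296.6, 379.0]
eef_rot: [-0.003, -0.023, 1.0, -0.0]
contact_force: [-0.1, 1.1, -0.3]
width: 0.224
```

```bash
python3 -c "
from h import *
st()
save('side','s38'); save('top','t38',(170,120,470,290),2.6); crop('s38',(220,220,370,390),4,'s38z');crop('s38',(270,110,400,230),6,'s38h')"
```

```text
t 40.43 tcp [364.8 296.6 379. ] yaw -177.36 z [-0.006 -0.001 -1.   ] F [-0.1  1.1 -0.3] M [ 0.01  0.01 -0.01] w 0.224 q6 -1.09
```

View pics/s38z.png

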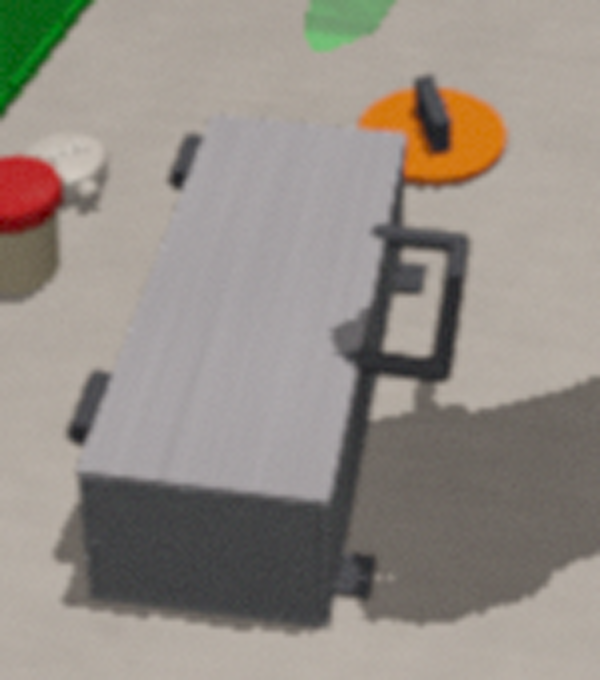

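View pics/s38h.png

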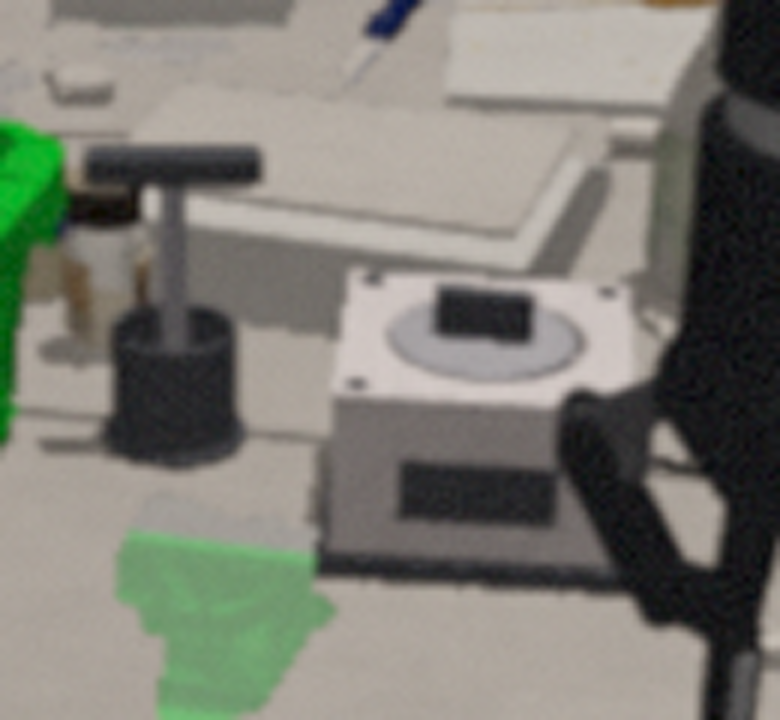

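View pics/t38.png

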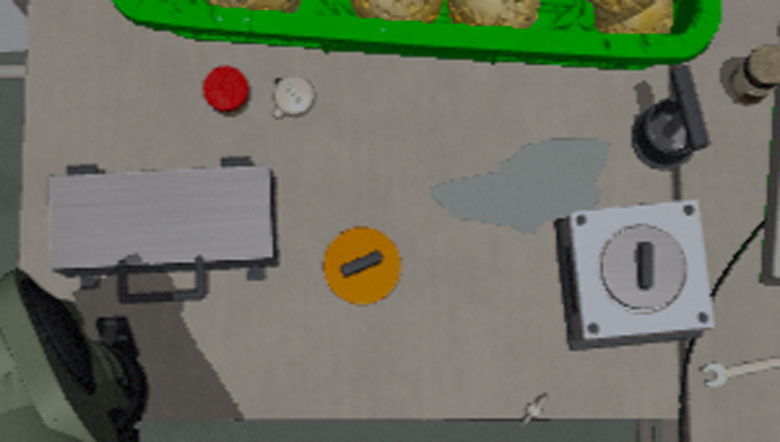

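```bash
python3 -c "
from h import *
print(env.hand_in()); st()"
```

```text
the job is handed in; nothing more can be done
None
the job is handed in; nothing more can be done
```

The blade change is finished and handed in at 40 s on the robot clock; no verdict came back.

- **Nut:** I turned it clockwise about 120° with the T-bar extension. The wrist moment rose from about 0.15 to 1.4 N m at the end, which I took as the hard stop. I then eased the tool off and lifted it out, and it now stands upright in its sleeve.
- **Cover plate:** I laid the grey plate in the pocket and pressed it until it stopped, about 5 mm of travel, at roughly 18 N or a little more. Both camera views show it centred, level and flush. The orange look-alike was not touched.
- **Blades:** Two blades were on the table, both about 190 mm long. They now lie one on top of the other in the box, each let go about 2–3 cm above its resting place. No third blade was seen, including behind the flap.
- **Flap:** I gripped the bar and guided it down the whole arc, at up to about 6 N on the wrist, until it was shut. It stayed shut after release.

My last pictures showed nothing out of place, and none of the checks failed. In the top view the arm hid the strip of table near the box that the second blade came from. That strip was last seen clear of other blades earlier in the run.

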